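Mix ointment jars in the clamp mixer

TASK

Stand every orange-capped ointment jar upright in its own pocket of the blue carrier, then push the loaded carrier along the mixer's deck until it is home against the back fence and the column, under the clamp. Wind the crank clockwise (seen from above) until the green tab has popped well up (9 mm or more), stopping before the red band below it shows, hold the yellow jog button right down for a good three seconds and let it go, never pressing it while the clamp is slack. Then wind the crank back at least one full turn so that the tab drops and the shoe is clear, leaving the jars in the carrier and the carrier where it is, and do not disturb the glove box, tape roll or pen cup.

Things in the scene. Friction and masses are not known exactly. Their poses are not given: they have to be found in the camera images.
- mixer: Fixed white bench mixer, turned only about z. Origin under its base on the counter. In its own axes (mm): flat deck top at z = 30, x -130 to 90, y -230 to 240. The clamp's vertical axis is at x = 0, y = 110, the grey button console (top z = 42) at x = -100, y = 185. The carrier starts on the deck's -y half and goes +y, its axes parallel to the mixer's when home.
- fence_mid (a point): Middle of the inner face of the aluminium back fence on the deck's far side, at mixer (67, -32, 36) mm; the fence runs along mixer y from -202 to 138 and stands 12 mm above the deck.
- stop_face (a point): On the face of the white column that is the carrier's end stop, at mixer (0, 138, 40) mm. The column spans mixer x -37 to 37, y 138 to 203, and rises to z = 135; from it a blue clamp arm 50 mm wide (z 105 to 135) overhangs to y = 80, the crank on top of it and the shoe below it.
- clamp_axis (a point): Fixed point on the clamp's axis at the height of the top of the carrier's clamping block (60 mm above the counter): where clamp_spot must come (within 10 mm).
- carrier: Loose blue jar carrier, 0.45 kg, 134 (x) by 190 (y) mm. Origin at the centre of its underside, z up. Rims and dividers of the four pockets stand to z = 32 on a 6 mm base. Push on its -y end (y = -95) or -x face (x = -67). Starts up to 40 mm short of the fence, a little turned. Home: +x face on the fence, +y end on the column, so its origin is at mixer x = 0, y = 43.
- clamp_spot (a point): Yellow dot on top of the aluminium clamping block at the carrier's +y end, at (0, 67, 30) mm in the carrier's axes; the block spans x -35 to 35, y 39 to 95 there.
- pocket0 (a point): Centre of the floor of a carrier pocket (52 mm square, 26 mm deep, 18 mm between pockets; floor 6 mm above the carrier's underside).
- pocket1 (a point): Centre of the floor of a carrier pocket (52 mm square, 26 mm deep, 18 mm between pockets; floor 6 mm above the carrier's underside).
- pocket2 (a point): Centre of the floor of a carrier pocket (52 mm square, 26 mm deep, 18 mm between pockets; floor 6 mm above the carrier's underside).
- pocket3 (a point): Centre of the floor of a carrier pocket (52 mm square, 26 mm deep, 18 mm between pockets; floor 6 mm above the carrier's underside).
- jar0_center (a point): Centre (half-way up) of a white jar with orange cap, a plain cylinder 44 mm across, 60 mm tall, 0.14 kg, heavy at the foot, standing on the counter; None when this jar is absent. Seated in a pocket its centre is 30 mm above the pocket floor.
- jar1_center (a point): Centre (half-way up) of a white jar with orange cap, a plain cylinder 44 mm across, 60 mm tall, 0.14 kg, heavy at the foot, standing on the counter; None when this jar is absent. Seated in a pocket its centre is 30 mm above the pocket floor.
- jar2_center (a point): Centre (half-way up) of a white jar with orange cap, a plain cylinder 44 mm across, 60 mm tall, 0.14 kg, heavy at the foot, standing on the counter; None when this jar is absent. Seated in a pocket its centre is 30 mm above the pocket floor.
- jar3_center (a point): Centre (half-way up) of a white jar with orange cap, a plain cylinder 44 mm across, 60 mm tall, 0.14 kg, heavy at the foot, standing on the counter; None when this jar is absent. Seated in a pocket its centre is 30 mm above the pocket floor.
- crank (a joint): Turn of the clamp crank in rad, 0 to 16: grows clockwise seen from above, lowering screw, shoe and crank 10 mm a turn. Starts at 0 to 5. The shoe meets the block of a homed carrier near 11.3 and the tab then starts to rise (14 N); it is at 9 mm near 13.2, at 16 mm near 14.6 (19 N). Stays where left; turning takes 2 to 3 N at the grip.
- crank_axis (a point): Point on the crank's vertical axis at the height of the middle of the grip, 24 mm above the hub's top; it sinks with the screw.
- crank_grip (a point): Middle of the black upright crank grip, a cylinder 14 mm across, 46 mm tall, that spins freely on its pin, 50 mm from the crank's axis; this point is 208 mm above the counter at crank 0 (it sinks with the screw, 10 mm a turn) and 24 mm above the steel crank arm's top. Carry it round in a circle; the gripper's heading may stay unchanged.
- shoe_face (a point): Centre of the underside of the round black clamp shoe (32 mm across).
- tab (a joint): Rise in m of the clamp's indicator tab, an upright pin 12 mm across in the middle of the crank's hub, measured from the hub: 0 when down. Stays down until the clamping force is reached, then rises 3 mm per 1 mm that the shoe is driven on. Popped out: 0.009 or more (green). Beyond 0.0155 the red band below the green shows; over 0.016 is over-tightened.
- jog (a joint): Travel in m of the yellow spring jog button: 0 is up, 0.006 fully down (5 N); counts as held from 0.0045.
- jog_top (a point): Centre of the top face of the jog button, 26 mm across; press straight down.
- glovebox: Bystander: carton of gloves 120 by 230 by 70 mm, origin under its centre.
- taperoll: Bystander: roll of tape, 90 mm across, 24 mm high, origin under its centre.
- pencup: Bystander: grey cup, 72 mm across, 90 mm high, origin under its centre.
Things that resemble listed ones, but are neither listed nor needed, are in the scene too. Leave any purple or turquoise look-alike of the part that bears jar2_center alone.

How it is judged (in metres and radians):
On the way, in this order (a step that is already met when the one before it is completed fails the run):
1. every jar stands upright in a pocket of the carrier (x of jar0_center in the frame of carrier between -0.064 and 0.064 m and y of jar0_center in the frame of carrier between -0.092 and 0.036 m and z of each of jar0_center, jar1_center, jar2_center, jar3_center in the frame of carrier below 0.041 m and angle between each of jar0_center, jar1_center, jar2_center, jar3_center's own z axis and vertical below 0.15 rad and x of jar1_center in the frame of carrier between -0.064 and 0.064 m and y of jar1_center in the frame of carrier between -0.092 and 0.036 m and x of jar2_center in the frame of carrier between -0.064 and 0.064 m and y of jar2_center in the frame of carrier between -0.092 and 0.036 m and x of jar3_center in the frame of carrier between -0.064 and 0.064 m and y of jar3_center in the frame of carrier between -0.092 and 0.036 m), for 0.2 s.
2. the carrier is home under the clamp (horizontal distance between clamp_spot and clamp_axis below 0.01 m and angle between the x axis of carrier and the x axis of mixer, either way round below 0.1 rad), for 0.2 s.
3. the clamp is tightened on the carrier until the tab is out (all of step 2 and value of joint tab above 0.009 m), for 0.3 s.
4. the jog button is held down for three seconds with the clamp tight (value of joint jog above 0.0045 m and value of joint tab above 0.009 m), for 3 s.
5. the jog button is let go (value of joint jog below 0.0012 m), for 0.1 s.
6. the crank is wound back and the tab has dropped (value of joint crank below 8.8 rad and value of joint tab below 0.002 m), for 0.2 s.
At the end, for the whole second after the job is handed in: Every jar present stands upright (within 0.15 rad) on the floor of a pocket; the carrier's yellow dot is within 10 mm of the clamp axis, the carrier straight within 0.1 rad and at rest; the crank is below 8.8 rad, the tab down (below 2 mm) and the jog button up (below 1.2 mm) (all of step 1 and all of step 2 and all of step 6 and value of joint jog below 0.0012 m and linear speed of carrier below 0.02 m/s); the robot touches nothing.
It fails at once if the clamp is over-tightened: the tab's red band shows (value of joint tab above 0.016 m).
It fails at once if the jog button is pressed while the clamp is slack (value of joint jog above 0.003 m and value of joint tab below 0.004 m).
It fails at once if the glovebox is disturbed by more than 30 mm (distance of glovebox from where it was at the start of the episode above 0.03 m).
It fails at once if the taperoll is disturbed by more than 30 mm (distance of taperoll from where it was at the start of the episode above 0.03 m).
It fails at once if the pencup is disturbed by more than 30 mm (distance of pencup from where it was at the start of the episode above 0.03 m).
Of jar0, jar1, jar2, jar3 only 2 to 4 are there at a start; the rules pass over those that are not, and their reading is None.
At some moment in a run one of jar0, jar1, jar2, jar3 may be knocked a few centimetres aside while the robot is not near it.
Once in a run the grip may slacken for a moment while it holds something.
It also fails if it takes over 210 s, if anything falls off the work surface, if the arm or the gripper's body presses on something with over 40 N, if the wrist force passes 120 N, or if a joint passes its speed limit or range.

ROBOT

A 6-joint arm with a two-finger parallel gripper is mounted at the origin on the work surface. World frame = base frame: x ahead of the robot, y to its left, z up, the work surface at z = 0. Lengths are in mm, angles in rad, forces in N, time in s.
With the tool pointing down it reaches from about 275 to 750 mm from the base axis. Payload 10.2 kg.
Tool frame: the origin (TCP) lies midway between the tips of the shut fingers; the grasp point (between the pads) lies 19 mm behind it; z points along the fingers, y is the line along which they close (so a half turn about z gives the same grasp; the last joint's range is limited). The gripper opens to 85 mm and grips with 20 to 120 N. Pads are 22 mm wide; open, the fingers measure 114 mm over their backs; the gripper's body (76 mm by 85 mm) begins 54 mm behind the grasp point. The pads swing forward as they close: fully open they stand 13 mm farther back than shut.
Start: joints at [-1.338, 0.313, 1.498, -0, 1.331, -0.223], TCP at [231.084, -471.414, 231.294] pointing down, gripper open.
Joint ranges: [-2.94, 2.94], [-0.97, 2.17], [0.19, 2.56], [-1.23, 4.37], [0.02, 3.11], [-2.88, 2.88]. Speed limits (rad/s): [2.39, 2.39, 3.01, 3.14, 3.14, 3.14].

INTERFACE

Orientations are given as a unit quaternion [w, x, y, z].
In Python, from rig import sense, capture, finish_job, find_in, place_of gives the robot as it stands. The module is installed in compiled form; this text tells all that it offers.
- The arm moves only by the shell command python3 -m jog 'ROWS' [FORCE]. ROWS is JSON, a list of rows, each an object of numbers: "tx", "ty", "tz": the shift along the tool's x, y, z in mm; "ax", "ay", "az": the turn, a rotation vector about the tool's x, y, z in rad; "jaw": the closure, from -1 (fully open) to 1 (shut), so that 0 is half open. In form: [{"tx": .., "ty": .., "tz": .., "ax": .., "ay": .., "az": .., "jaw": ..}, ...]. A call has 1 to 5 rows; each row shifts and turns the commanded pose from where the row before left it, along the tool's axes as they then stand; what a row does not reach is not made up. A row lasts 1/8 s, in which the tool goes at most 62.5 mm and 10.7 degrees, less where a joint would pass 70% of its speed; a pose out of reach is approached as far as the arm can. A call with a gripper value outside its range is refused whole. The fingers move at their own pace and stop on an object; FORCE is the grip in N (left out, the last holds). Time passes only in rows, so rows that do not move let the fingers close. It gives the time, the measured TCP pose, the force, the opening and the grip force at its end, in the units of the state.
- sense(): the state, without advancing time (a new reading comes with each control period).
- capture(name): name is "scene" or "top"; returns a dict with "color" (400x640x3 uint8, red, green, blue), "depth" (400x640 float32, mm along the optical axis (not along the pixel's ray), 0 where there is no reading), "fx", "fy", "cx", "cy" (pixels), "k1" (the pictures are not rectified: a ray, as slopes to the right and down, at radius r is drawn at 1 + k1 r^2 times it, then the intrinsics apply), "camera_from_world" (4x4, takes a point from world to camera coordinates). Camera axes: x right, y up, looking along -z (the intrinsics and any distortion apply to the point x, -y, -z); pixel columns grow to the right and rows downward; lengths in mm; the calibration is good to about 2 mm. A picture is of the moment at which its call begins.
- finish_job(): hands the job in; it is judged then, once.
Trained networks look in the newest picture that a camera, given by its name, has taken for a name from the list of things; names that differ only in an ending like _2 or _b are one class to them, and where a whole thing is asked for, a point or a joint stands for the part that bears it (a point fixed in the world has none). Each returns a list of dicts, best first, with "conf" (0 to 1); they miss things now and then, are a little off and sometimes report something else, mostly with a low value. They report only what shows in the picture. A call takes as long as a camera call. They do not tell look-alikes from the thing itself.
- find_in(query, camera): "centre" ([column, row] in pixels, amid what is visible of it).
- place_of(query, camera): "centre" ([column, row] in pixels: a listed point, or the origin of a listed thing).
The state is a dict: "time_s": time; "joints": joint angles; "dq": joint speeds; "tau": joint torques, N m; "eef_pos": TCP position; "ee_rot": TCP orientation; "force": force on the tool from outside, world axes, zero at the start; "wrist_torque": the same for the moment, N m; "grip_width": opening from 0.0 (shut) to 1.0 (fully open); "grip_force": force on a finger pad.
Only numpy, scipy, OpenCV 4.12 (cv2) and the standard library are available. Lean on these libraries where they do the work, as an engineer would, in place of code of your own. Each camera call takes 0.05 s, during which the arm holds its last target. There are 200 camera calls.

## Working session

There is one attempt and no reset: what is moved stays moved. The work goes in short steps, Python scripts to look and compute and a shell command to move; the robot and the scene stay as the last step left them, time stands still between calls to the robot, and variables do not carry over. Pictures are saved under pics/ and viewed, at most 14 in all, crops included, and the job is handed in when it is done.

```bash
mkdir -p pics; cat > h.py <<'E'
import numpy as np, cv2
from rig import sense, capture, finish_job, find_in, place_of
from scipy.spatial.transform import Rotation as R
def ray(c,px):
    u=(np.array(px,float)-[c['cx'],c['cy']])/[c['fx'],c['fy']]
    d=u.copy()
    for _ in range(20): d=u/(1+c['k1']*(d@d))
    return np.array([d[0],-d[1],-1.])
def inv(c): return np.linalg.inv(np.array(c['camera_from_world']))
def atz(c,px,z):
    T=inv(c); o=T[:3,3]; r=T[:3,:3]@ray(c,px); return o+r*(z-o[2])/r[2]
def atd(c,px,w=1):
    x,y=int(round(px[0])),int(round(px[1])); p=c['depth'][max(0,y-w):y+w+1,max(0,x-w):x+w+1]; p=p[p>0]
    if not len(p): return None
    T=inv(c); return (T@np.append(ray(c,px)*np.median(p),1))[:3]
def proj(c,P):
    q=(np.array(c['camera_from_world'])@np.append(P,1))[:3]; s=np.array([q[0],-q[1]])/-q[2]
    s=s*(1+c['k1']*(s@s)); return s*[c['fx'],c['fy']]+[c['cx'],c['cy']]
def save(c,n): cv2.imwrite(f'pics/{n}.png',c['color'][:,:,::-1])
def cloud(c):
    h,w=c['depth'].shape; v,u=np.mgrid[:h,:w]
    a=np.stack([(u-c['cx'])/c['fx'],(v-c['cy'])/c['fy']],-1); d=a.copy()
    for _ in range(15): d=a/(1+c['k1']*(d**2).sum(-1,keepdims=True))
    z=c['depth']; p=np.stack([d[...,0]*z,-d[...,1]*z,-z],-1); T=inv(c)
    P=p@T[:3,:3].T+T[:3,3]; P[z<=0]=np.nan; return P
def st():
    s=sense(); r=R.from_quat(np.roll(s['ee_rot'],-1)).as_matrix()
    print('t',round(s['time_s'],2),'pos',np.round(s['eef_pos'],1),'toolx',np.round(r[:,0],3),'tooly',np.round(r[:,1],3),'z',np.round(r[:,2],3),'F',np.round(s['force'],1),'w',s['grip_width'],'gf',s['grip_force'])
    return s,r
E
cat > l.py <<'E'
from h import *
st()
for cam in('top','scene'):
    c=capture(cam); save(c,cam+'0')
    print(cam,c['fx'],c['k1'],inv(c)[:3,3])
    for q in ['jar0_center','carrier','clamp_spot','pocket0','mixer','fence_mid','stop_face','clamp_axis','crank_grip','crank_axis','jog_top','shoe_face','tab','glovebox','taperoll','pencup']:
        z={'jar0_center':30,'clamp_spot':60,'pocket0':36,'fence_mid':36,'stop_face':40,'clamp_axis':60,'jog_top':48,'carrier':30,'crank_grip':205,'crank_axis':205}.get(q,0)
        for r in place_of(q,cam)[:6]:
            if r['conf']>.2:
                p=r['centre']; print(q,round(r['conf'],2),np.round(p),'z->',np.round(atz(c,p,z)),'d',np.round(atd(c,p)) if atd(c,p) is not None else None)
E
python3 l.py
```

```text
t 0.0 pos [ 231.  -471.1  230.7] toolx [0.898 0.44  0.   ] tooly [ 0.44  -0.898 -0.001] z [-0.     0.001 -1.   ] F [-0.  -0.1  0.1] w 0.9958793191027635 gf 0.0
top 404.49343274385234 -0.015200416293994344 [ 518.39524345    7.47151605 1224.63281846]
jar0_center 0.54 [423. 222.] z-> [ 560. -268.   30.] d [ 559. -261.   59.]
carrier 0.64 [327. 219.] z-> [564.  17.  30.] d [563.  16.  62.]
carrier 0.59 [170. 235.] z-> [510. 480.  30.] d [510. 488.  10.]
clamp_spot 0.74 [300. 214.] z-> [575.  94.  60.] d [575.  94.  61.]
pocket0 0.87 [322. 231.] z-> [529.  30.  36.] d [529.  30.  38.]
pocket0 0.63 [351. 212.] z-> [584. -56.  36.] d [584. -56.  37.]
pocket0 0.59 [327. 207.] z-> [600.  15.  36.] d [600.  15.  37.]
pocket0 0.58 [345. 234.] z-> [520. -39.  36.] d [520. -39.  35.]
mixer 0.76 [304. 207.] z-> [600.  86.   0.] d [595.  82.  61.]
fence_mid 0.62 [315. 190.] z-> [647.  53.  36.] d [648.  53.  32.]
stop_face 0.48 [316. 184.] z-> [666.  50.  40.] d [665.  50.  42.]
clamp_axis 0.74 [262. 203.] z-> [606. 205.  60.] d [599. 191. 142.]
crank_grip 0.58 [236. 190.] z-> [627. 247. 205.] d [625. 242. 227.]
crank_axis 0.52 [255. 197.] z-> [610. 197. 205.] d [612. 201. 184.]
jog_top 0.44 [234. 234.] z-> [515. 284.  48.] d [515. 280.  65.]Traceback (most recent call last):
  File "l.py", line 8, in <module>
    for r in place_of(q,cam)[:6]:
             ~~~~~~~~^^^^^^^
ValueError: it knows: carrier, clamp_axis, clamp_spot, crank_axis, crank_grip, fence_mid, glovebox, jar0_center, jar1_center, jar2_center, jar3_center, jog_top, mixer, pencup, pocket, shoe_face, stop_face, tapero
```

```bash
sed -i "s/'tab',//" l.py; python3 l.py | grep -A30 shoe; python3 -c "
from h import *
for n in ['top','scene']:
    c=capture(n);save(c,n+'1');np.savez(n+'.npz',**c)"
```

```text
shoe_face 0.53 [375. 214.] z-> [538. 222.   0.] d [621. 184.  80.]
glovebox 0.61 [317. 290.] z-> [796. -60.   0.] d [849. -76.  66.]
glovebox 0.28 [375. 214.] z-> [539. 221.   0.] d [622. 183.  80.]
taperoll 0.82 [239. 285.] z-> [ 711. -271.    0.] d [ 709. -271.   -2.]
pencup 0.59 [384. 219.] z-> [572. 239.   0.] d [613. 220.  40.]
pencup 0.56 [437. 194.] z-> [507. 465.   0.] d [526. 453.  18.]
```

View pics/top0.png

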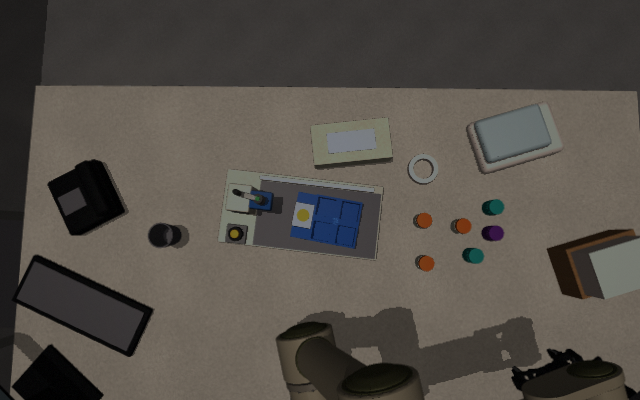

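View pics/scene1.png

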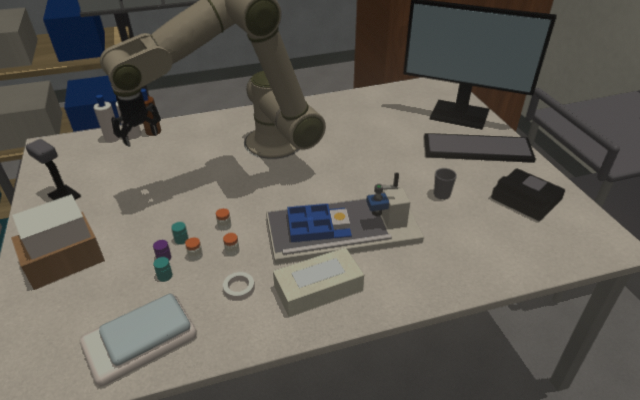

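```bash
cat > m.py <<'E'
from h import *
def jars(c):
    hsv=cv2.cvtColor(c['color'],cv2.COLOR_RGB2HSV); H,S,V=cv2.split(hsv); P=cloud(c)
    m=((H<14)&(S>170)&(V>100)&(P[...,2]>40)).astype(np.uint8)
    n,l,s,cen=cv2.connectedComponentsWithStats(m)
    for i in range(1,n):
        if s[i,4]>40:
            zz=np.nanmedian(P[...,2][l==i]); print('jar px',np.round(cen[i],1),'n',s[i,4],'z',round(zz,1),'xy',np.round(atz(c,cen[i],zz)[:2],1),'cloud',np.round(np.nanmedian(P[l==i],0)))
def carrier(c,zb=30):
    hsv=cv2.cvtColor(c['color'],cv2.COLOR_RGB2HSV); H,S,V=cv2.split(hsv); P=cloud(c)
    z=P[...,2]; m=((H>100)&(H<130)&(S>120)&(V>40)&(z>zb+22)&(z<zb+42)); ys,xs=np.nonzero(m)
    q=P[m][:,:2]; r=cv2.minAreaRect(q.astype(np.float32)); print('blue rect',r,len(q)); return P,m,r
if __name__=='__main__':
    c=capture('top'); jars(c); P,m,r=carrier(c); z=P[...,2]
    k=(z>22)&(z<45)&(P[...,0]>430)&(P[...,0]<740)&(P[...,1]>-180)&(P[...,1]<380)
    k=cv2.morphologyEx(k.astype(np.uint8),cv2.MORPH_OPEN,np.ones((3,3)))>0
    # ignore glove box & keep the largest component
    n,l,s,cen=cv2.connectedComponentsWithStats(k.astype(np.uint8)); i=1+s[1:,4].argmax(); print(s[1:,4])
    q=P[l==i][:,:2].astype(np.float32); r=cv2.minAreaRect(q); print('deck',r,cv2.boxPoints(r).round().tolist())
    k=(z>125)&(z<145)&(P[...,0]>430)&(P[...,0]<740)&(P[...,1]>100)&(P[...,1]<380); q=P[k][:,:2].astype(np.float32)
    print('arm+col',cv2.boxPoints(cv2.minAreaRect(q)).round().tolist(),len(q))
    kk=cv2.resize(c['color'][150:290,200:500],(750,350),interpolation=cv2.INTER_CUBIC); cv2.imwrite('pics/crop1.png',kk[:,:,::-1])
E
python3 m.py
```

```text
jar px [424.3 219.8] n 166 z 60.3 xy [ 563.8 -263.9] cloud [ 563. -263.   60.]
jar px [463.4 225.5] n 162 z 60.5 xy [ 548.9 -375.3] cloud [ 548. -375.   60.]
jar px [426.3 263.2] n 166 z 60.3 xy [ 440.9 -268.5] cloud [ 441. -268.   60.]
blue rect ((560.8218994140625, 11.987312316894531), (174.62310791015625, 133.74363708496094), 80.2783432006836) 888
[7536  311  305  320  320]
deck ((578.6187744140625, 94.76254272460938), (470.47216796875, 220.50433349609375), 84.11466217041016) [[445.0, -128.0], [664.0, -151.0], [712.0, 317.0], [493.0, 340.0]]
arm+col [[569.0, 170.0], [644.0, 163.0], [656.0, 286.0], [581.0, 294.0]] 850
```

View pics/crop1.png

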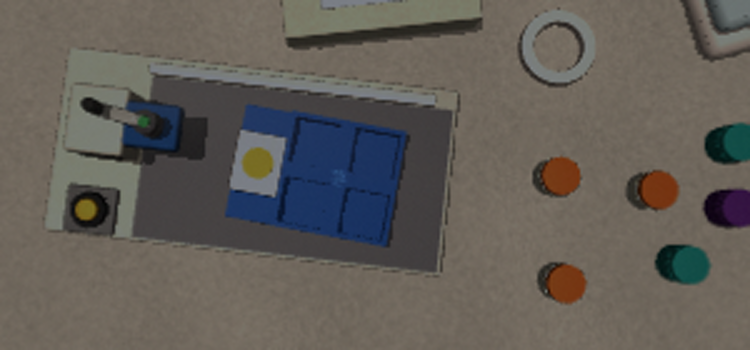

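```bash
cat > p.py <<'E'
from h import *
TH=np.radians(-5.885); MX=np.array([np.cos(TH),np.sin(TH)]); MY=np.array([-np.sin(TH),np.cos(TH)]); M0=np.array([598.0,87.7])
def mw(x,y): return M0+x*MX+y*MY
def car(c,ang=None):
    hsv=cv2.cvtColor(c['color'],cv2.COLOR_RGB2HSV); H,S,V=cv2.split(hsv); P=cloud(c); z=P[...,2]
    m=(H>18)&(H<32)&(S>150)&(V>120)&(z>52)&(z<70)&(P[...,1]<260); ys,xs=np.nonzero(m)
    dot=atz(c,[xs.mean(),ys.mean()],60)[:2]
    b=((H>100)&(H<130)&(S>120)&(V>40)&(z>50)&(z<72)&(P[...,1]<dot[1]+60))
    r=cv2.minAreaRect(P[b][:,:2].astype(np.float32)); a=np.radians((r[2]+45)%90-45) if ang is None else ang
    X=np.array([np.cos(a),np.sin(a)]);Y=np.array([-X[1],X[0]]); 
    s=P[b][:,:2]-dot; print('dot',dot.round(1),len(xs),'yaw',np.degrees(a).round(2),'blue x',np.percentile(s@X,[1,99]).round(1),'blue y',np.percentile(s@Y,[0.5,1,99]).round(1))
    o=dot-67*Y; return o,X,Y,a
def pockets(c):
    o,X,Y,a=car(c); print('carrier o',o.round(1))
    for i in(-35,35):
        for j in(-63,7): print('pocket',(i,j),(o+i*X+j*Y).round(1))
if __name__=='__main__':
    pockets(capture('top')); print('home o',mw(0,43),'clamp',mw(0,110),'jog',mw(-100,185))
E
python3 p.py
python3 -m jog '[{"az":0.152},{"az":0.152},{"az":0.152}]' 60
python3 -m jog '[{"tx":42,"ty":-40.5},{"tx":42,"ty":-40.5},{"tx":42,"ty":-40.5},{"tx":42,"ty":-40.5},{"tx":42,"ty":-40.5}]'
python3 -c "
from h import *
st()"
```

```text
dot [569.3  87.8] 11 yaw -9.82 blue x [-61.8  71. ] blue y [-163.1 -162.7  -30.3]
carrier o [557.9  21.8]
pocket (-35, -63) [512.6 -34.3]
pocket (-35, 7) [524.6  34.6]
pocket (35, -63) [581.6 -46.3]
pocket (35, 7) [593.5  22.7]
home o [602.40888119 130.47337684] clamp [609.27853327 197.12026635] jog [517.49547292 281.97820547]
t 2.45 pos [ 231.1 -471.4  231.3] toolx [0.898 0.44  0.   ] tooly [ 0.44  -0.898 -0.   ] z [ 0.  0. -1.] F [ 0.1 -0.5 -0.5] w 1.0013914839527078 gf 0.0schema error: expected keys tx, ty, tz, ax, ay, az, jaw
schema error: expected keys tx, ty, tz, ax, ay, az, jaw
```

```bash
cat >> p.py <<'E'
def floors(c,o,X,Y):
    P=cloud(c); d=P[...,:2]-o; u=d@X; v=d@Y; z=P[...,2]
    for i in(-35,35):
        for j in(-63,7):
            k=(abs(u-i)<34)&(abs(v-j)<34)&(z<49); q=np.stack([u[k],v[k]],1); e=np.percentile(q,[3,97],axis=0)
            print('floor',(i,j),k.sum(),'z',np.median(z[k]).round(1),'off',(e.mean(0)-[i,j]).round(1),'span',(e[1]-e[0]).round(1))
E
python3 - <<'E'
import sys; from p import *
z=np.load('top.npz'); c={k:z[k] for k in z.files}; o=np.array([562.3,20.5]); a=np.radians(-9.8); X=np.array([np.cos(a),np.sin(a)]); Y=np.array([-X[1],X[0]]); floors(c,o,X,Y)
P=cloud(c); d=P[...,:2]-o; m=(P[...,2]>50)&(P[...,2]<72)&(abs(d@X)<90)&((d@Y)<120)&((d@Y)>-120); r=cv2.minAreaRect(P[m][:,:2].astype(np.float32)); print(r)
E
python3 -m jog '[{"tx":0,"ty":0,"tz":0,"ax":0,"ay":0,"az":0.152,"jaw":-1},{"tx":0,"ty":0,"tz":0,"ax":0,"ay":0,"az":0.152,"jaw":-1},{"tx":0,"ty":0,"tz":0,"ax":0,"ay":0,"az":0.152,"jaw":-1}]' 60
python3 -m jog '[{"tx":42,"ty":-40.5,"tz":0,"ax":0,"ay":0,"az":0,"jaw":-1},{"tx":42,"ty":-40.5,"tz":0,"ax":0,"ay":0,"az":0,"jaw":-1},{"tx":42,"ty":-40.5,"tz":0,"ax":0,"ay":0,"az":0,"jaw":-1},{"tx":42,"ty":-40.5,"tz":0,"ax":0,"ay":0,"az":0,"jaw":-1},{"tx":42,"ty":-40.5,"tz":0,"ax":0,"ay":0,"az":0,"jaw":-1}]'
python3 -c "
from h import *
st()"
```

```text
floor (-35, -63) 335 z 37.0 off [-0.6 -1.6] span [51.  49.5]
floor (-35, 7) 341 z 36.6 off [-3.7 -0.3] span [56.4 50.8]
floor (35, -63) 312 z 36.7 off [ 1.  -1.2] span [49.  48.9]
floor (35, 7) 320 z 36.8 off [1.1 0. ] span [48.7 50.2]
((562.21630859375, 19.47637939453125), (189.89089965820312, 134.22242736816406), 80.19021606445312)
time_s: 2.82
eef_pos: [231.1, -471.4, 231.3]
ee_rot: [-0.0, 1.0, -0.003, -0.0]
force: [0.3, 0.0, 0.4]
grip_width: 0.999
grip_force: 0.0
time_s: 3.45
eef_pos: [442.3, -267.5, 231.5]
ee_rot: [0.0, 1.0, -0.0, 0.0]
force: [0.6, 0.0, 0.7]
grip_width: 1.003
grip_force: 0.0
t 3.45 pos [ 442.3 -267.5  231.5] toolx [ 1. -0.  0.] tooly [-0. -1.  0.] z [ 0. -0. -1.] F [0.6 0.  0.7] w 1.0028931121666715 gf 0.0
```

```bash

python3 -m jog '[{"tx":-1.4,"ty":1,"tz":50,"ax":0,"ay":0,"az":0,"jaw":-1},{"tx":0,"ty":0,"tz":50,"ax":0,"ay":0,"az":0,"jaw":-1},{"tx":0,"ty":0,"tz":50,"ax":0,"ay":0,"az":0,"jaw":-1},{"tx":0,"ty":0,"tz":50,"ax":0,"ay":0,"az":0,"jaw":-1}]'
python3 -m jog '[{"tx":0,"ty":0,"tz":0,"ax":0,"ay":0,"az":0,"jaw":1},{"tx":0,"ty":0,"tz":0,"ax":0,"ay":0,"az":0,"jaw":1},{"tx":0,"ty":0,"tz":0,"ax":0,"ay":0,"az":0,"jaw":1},{"tx":0,"ty":0,"tz":0,"ax":0,"ay":0,"az":0,"jaw":1},{"tx":0,"ty":0,"tz":0,"ax":0,"ay":0,"az":0,"jaw":1}]' 60
python3 -m jog '[{"tx":0,"ty":0,"tz":-10,"ax":0,"ay":0,"az":0,"jaw":1},{"tx":0,"ty":0,"tz":-40,"ax":0,"ay":0,"az":0,"jaw":1},{"tx":0,"ty":0,"tz":-50,"ax":0,"ay":0,"az":0,"jaw":1},{"tx":0,"ty":0,"tz":-40,"ax":0,"ay":0,"az":0,"jaw":1}]'
```

```text
time_s: 3.95
eef_pos: [439.8, -269.9, 29.9]
ee_rot: [0.0, 1.0, -0.0, 0.0]
force: [0.2, -0.8, 0.1]
grip_width: 1.0
grip_force: 0.0
time_s: 4.58
eef_pos: [440.8, -271.0, 33.8]
ee_rot: [0.002, 1.0, -0.0, 0.002]
force: [-0.8, 0.1, 7.4]
grip_width: 0.5
grip_force: 60.8
time_s: 5.08
eef_pos: [439.8, -270.0, 174.5]
ee_rot: [0.001, 1.0, -0.0, 0.001]
force: [0.9, -0.9, -1.8]
grip_width: 0.496
grip_force: 61.5
```

```bash

python3 -m jog '[{"tx":15,"ty":-50.4,"tz":0,"ax":0,"ay":0,"az":0,"jaw":1},{"tx":15,"ty":-50.4,"tz":0,"ax":0,"ay":0,"az":0,"jaw":1},{"tx":15,"ty":-50.4,"tz":0,"ax":0,"ay":0,"az":0,"jaw":1}]'
python3 -m jog '[{"tx":15,"ty":-50.4,"tz":0,"ax":0,"ay":0,"az":0,"jaw":1},{"tx":14.5,"ty":-50.4,"tz":0,"ax":0,"ay":0,"az":0,"jaw":1},{"tx":14.5,"ty":-50.4,"tz":0,"ax":0,"ay":0,"az":0,"jaw":1},{"tx":0,"ty":0,"tz":0,"ax":0,"ay":0,"az":0,"jaw":1},{"tx":0,"ty":0,"tz":0,"ax":0,"ay":0,"az":0,"jaw":1}]'
python3 -c "
from h import *
for _ in range(3): st()
from m import jars
c=capture('top');save(c,'a1');jars(c)"
```

```text
time_s: 5.45
eef_pos: [485.0, -117.2, 172.7]
ee_rot: [0.0, 1.0, -0.0, 0.001]
force: [0.8, -0.8, -1.6]
grip_width: 0.497
grip_force: 61.6
time_s: 6.08
eef_pos: [528.7, 32.1, 172.0]
ee_rot: [0.0, 1.0, 0.0, 0.0]
force: [-0.4, 0.4, -1.9]
grip_width: 0.497
grip_force: 61.8
t 6.08 pos [528.7  32.1 172. ] toolx [1.    0.    0.001] tooly [ 0. -1.  0.] z [ 0.001 -0.    -1.   ] F [-0.4  0.4 -1.9] w 0.49730260358926415 gf 61.76849350333214
t 6.08 pos [528.7  32.1 172. ] toolx [1.    0.    0.001] tooly [ 0. -1.  0.] z [ 0.001 -0.    -1.   ] F [-0.4  0.4 -1.9] w 0.49730260358926415 gf 61.76849350333214
t 6.08 pos [528.7  32.1 172. ] toolx [1.    0.    0.001] tooly [ 0. -1.  0.] z [ 0.001 -0.    -1.   ] F [-0.4  0.4 -1.9] w 0.49730260358926415 gf 61.76849350333214
jar px [424.3 219.8] n 169 z 60.4 xy [ 563.9 -263.7] cloud [ 563. -264.   60.]
jar px [463.4 225.5] n 163 z 60.0 xy [ 548.9 -375.6] cloud [ 548. -375.   60.]
```

View pics/a1.png

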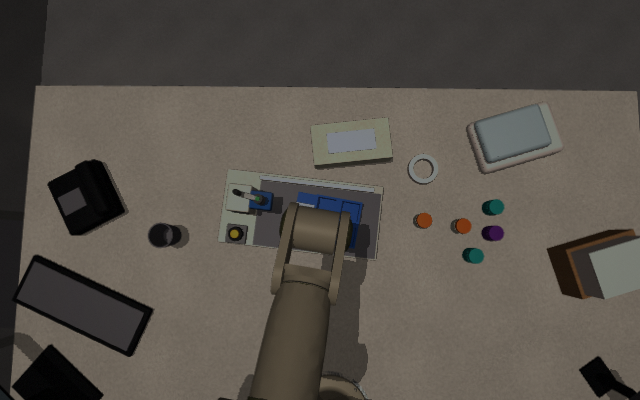

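```bash

python3 -m jog '[{"tx":0,"ty":0,"tz":40,"ax":0,"ay":0,"az":0,"jaw":1},{"tx":0,"ty":0,"tz":28,"ax":0,"ay":0,"az":0,"jaw":1},{"tx":0,"ty":0,"tz":10,"ax":0,"ay":0,"az":0,"jaw":1},{"tx":0,"ty":0,"tz":8,"ax":0,"ay":0,"az":0,"jaw":1}]'
python3 -m jog '[{"tx":0,"ty":0,"tz":5,"ax":0,"ay":0,"az":0,"jaw":1},{"tx":0,"ty":0,"tz":5,"ax":0,"ay":0,"az":0,"jaw":1}]'
python3 -m jog '[{"tx":0,"ty":0,"tz":2,"ax":0,"ay":0,"az":0,"jaw":1},{"tx":0,"ty":0,"tz":1,"ax":0,"ay":0,"az":0,"jaw":1}]'
```

```text
time_s: 6.62
eef_pos: [529.2, 31.7, 85.8]
ee_rot: [0.0, 1.0, -0.001, 0.001]
force: [-0.5, -0.4, -1.3]
grip_width: 0.494
grip_force: 61.7
time_s: 6.88
eef_pos: [529.2, 32.3, 75.6]
ee_rot: [0.0, 1.0, -0.0, 0.001]
force: [0.4, -0.2, -1.7]
grip_width: 0.495
grip_force: 61.7
time_s: 7.12
eef_pos: [528.9, 32.4, 72.4]
ee_rot: [0.0, 1.0, -0.0, 0.0]
force: [-0.9, -0.3, -2.4]
grip_width: 0.496
grip_force: 61.7
```

```bash

python3 -m jog '[{"tx":0,"ty":0,"tz":1.5,"ax":0,"ay":0,"az":0,"jaw":1},{"tx":0,"ty":0,"tz":1,"ax":0,"ay":0,"az":0,"jaw":1}]'
python3 -m jog '[{"tx":0,"ty":0,"tz":0,"ax":0,"ay":0,"az":0,"jaw":-0.3},{"tx":0,"ty":0,"tz":0,"ax":0,"ay":0,"az":0,"jaw":-0.3},{"tx":0,"ty":0,"tz":0,"ax":0,"ay":0,"az":0,"jaw":-0.4}]'
python3 -m jog '[{"tx":0,"ty":0,"tz":-20,"ax":0,"ay":0,"az":0,"jaw":-0.4},{"tx":0,"ty":0,"tz":-40,"ax":0,"ay":0,"az":0,"jaw":-1},{"tx":0,"ty":0,"tz":-40,"ax":0,"ay":0,"az":0,"jaw":-1}]'
```

```text
time_s: 7.38
eef_pos: [528.8, 32.4, 69.8]
ee_rot: [0.0, 1.0, -0.0, 0.0]
force: [-0.9, -0.8, 6.5]
grip_width: 0.494
grip_force: 62.4
time_s: 7.75
eef_pos: [528.9, 32.4, 69.9]
ee_rot: [0.0, 1.0, -0.0, 0.0]
force: [-0.2, 0.5, -0.4]
grip_width: 0.699
grip_force: 0.0
time_s: 8.12
eef_pos: [528.6, 32.4, 171.0]
ee_rot: [-0.0, 1.0, -0.0, -0.0]
force: [-0.5, 0.2, -0.8]
grip_width: 0.998
grip_force: 0.0
```

```bash

python3 -m jog '[{"tx":5.9,"ty":49.4,"tz":0,"ax":0,"ay":0,"az":0,"jaw":-1},{"tx":5.9,"ty":49.4,"tz":0,"ax":0,"ay":0,"az":0,"jaw":-1},{"tx":5.9,"ty":49.4,"tz":0,"ax":0,"ay":0,"az":0,"jaw":-1}]'
python3 -c "
from m import *
c=capture('top');jars(c)"
python3 -m jog '[{"tx":5.9,"ty":49.4,"tz":0,"ax":0,"ay":0,"az":0,"jaw":-1},{"tx":5.9,"ty":49.4,"tz":0,"ax":0,"ay":0,"az":0,"jaw":-1},{"tx":5.9,"ty":49.4,"tz":0,"ax":0,"ay":0,"az":0,"jaw":-1}]'
python3 -c "
from p import *
c=capture('top');save(c,'b1')
from m import jars
jars(c)
P=cloud(c); o=np.array([562.2,19.5]); d=P[...,:2]-o; m=(P[...,2]>50)&(P[...,2]<72)&(abs(d[...,0])<110)&(abs(d[...,1])<130); r=cv2.minAreaRect(P[m][:,:2].astype(np.float32)); print(r)"
```

```text
time_s: 8.5
eef_pos: [546.5, -117.3, 170.0]
ee_rot: [0.0, 1.0, 0.0, 0.0]
force: [-0.7, 0.2, 0.2]
grip_width: 1.0
grip_force: 0.0
jar px [463.4 225.5] n 163 z 60.4 xy [ 548.9 -375.4] cloud [ 548. -376.   60.]
jar px [322.6 229.8] n 81 z 96.3 xy [530.9  26.7] cloud [530.  26.  96.]
time_s: 8.93
eef_pos: [564.2, -265.5, 169.9]
ee_rot: [0.0, 1.0, -0.0, 0.0]
force: [1.2, 0.3, 0.1]
grip_width: 1.0
grip_force: 0.0
jar px [322.2 229.8] n 90 z 96.6 xy [530.9  28. ] cloud [533.  27.  97.]
((562.145263671875, 19.56334686279297), (189.76885986328125, 134.12710571289062), 80.14388275146484)
```

```bash
python3 -c "
from m import *
c=capture('scene');jars(c)
for r in place_of('jar0_center','scene'): print(r,atz(c,r['centre'],30).round(0))"
```

```text
jar px [320.  202.7] n 62 z 96.2 xy [534.8  30.3] cloud [535.  31.  96.]
{'centre': [231.0, 243.7], 'conf': 0.74} [ 564. -267.   30.]
```

```bash

python3 -m jog '[{"tx":0,"ty":-1,"tz":50,"ax":0,"ay":0,"az":0,"jaw":-1},{"tx":0,"ty":0,"tz":50,"ax":0,"ay":0,"az":0,"jaw":-1},{"tx":0,"ty":0,"tz":38,"ax":0,"ay":0,"az":0,"jaw":-1}]'
python3 -m jog '[{"tx":0,"ty":0,"tz":0,"ax":0,"ay":0,"az":0,"jaw":1},{"tx":0,"ty":0,"tz":0,"ax":0,"ay":0,"az":0,"jaw":1},{"tx":0,"ty":0,"tz":0,"ax":0,"ay":0,"az":0,"jaw":1},{"tx":0,"ty":0,"tz":0,"ax":0,"ay":0,"az":0,"jaw":1},{"tx":0,"ty":0,"tz":0,"ax":0,"ay":0,"az":0,"jaw":1}]' 60
python3 -m jog '[{"tx":0,"ty":0,"tz":-10,"ax":0,"ay":0,"az":0,"jaw":1},{"tx":0,"ty":0,"tz":-40,"ax":0,"ay":0,"az":0,"jaw":1},{"tx":0,"ty":0,"tz":-50,"ax":0,"ay":0,"az":0,"jaw":1},{"tx":0,"ty":0,"tz":-40,"ax":0,"ay":0,"az":0,"jaw":1}]'
python3 -m jog '[{"tx":0,"ty":0,"tz":0,"ax":0,"ay":0,"az":0,"jaw":1}]'
```

```text
time_s: 9.45
eef_pos: [563.7, -261.4, 30.0]
ee_rot: [-0.001, 1.0, 0.0, -0.001]
force: [1.0, -0.8, 0.4]
grip_width: 1.001
grip_force: 0.0
time_s: 10.07
eef_pos: [565.4, -263.6, 34.5]
ee_rot: [0.001, 1.0, -0.0, 0.002]
force: [0.9, 0.8, 6.8]
grip_width: 0.496
grip_force: 61.1
time_s: 10.58
eef_pos: [564.2, -263.0, 175.1]
ee_rot: [0.001, 1.0, -0.0, 0.001]
force: [0.3, 0.6, -1.7]
grip_width: 0.501
grip_force: 61.2
time_s: 10.7
eef_pos: [565.2, -263.6, 176.2]
ee_rot: [0.002, 1.0, -0.0, 0.003]
force: [-0.3, 0.3, -1.5]
grip_width: 0.493
grip_force: 61.3
```

```bash

python3 -m jog '[{"tx":5.6,"ty":-47.3,"tz":0,"ax":0,"ay":0,"az":0,"jaw":1},{"tx":5.6,"ty":-47.3,"tz":0,"ax":0,"ay":0,"az":0,"jaw":1},{"tx":5.6,"ty":-47.3,"tz":0,"ax":0,"ay":0,"az":0,"jaw":1}]'
python3 -m jog '[{"tx":5.6,"ty":-47.3,"tz":0,"ax":0,"ay":0,"az":0,"jaw":1},{"tx":5.6,"ty":-47.3,"tz":0,"ax":0,"ay":0,"az":0,"jaw":1},{"tx":5.6,"ty":-47.3,"tz":0,"ax":0,"ay":0,"az":0,"jaw":1},{"tx":0,"ty":0,"tz":0,"ax":0,"ay":0,"az":0,"jaw":1},{"tx":0,"ty":0,"tz":0,"ax":0,"ay":0,"az":0,"jaw":1}]'
python3 -m jog '[{"tx":0,"ty":0,"tz":0,"ax":0,"ay":0,"az":0,"jaw":1}]'
```

```text
time_s: 11.08
eef_pos: [580.5, -119.5, 171.2]
ee_rot: [-0.0, 1.0, -0.0, -0.001]
force: [0.6, 0.5, -0.7]
grip_width: 0.493
grip_force: 61.3
time_s: 11.7
eef_pos: [597.4, 20.5, 171.3]
ee_rot: [0.0, 1.0, -0.0, -0.001]
force: [-1.1, 0.1, -1.7]
grip_width: 0.494
grip_force: 61.4
time_s: 11.82
eef_pos: [597.6, 19.8, 171.6]
ee_rot: [0.0, 1.0, -0.001, -0.0]
force: [0.5, -0.2, -0.7]
grip_width: 0.496
grip_force: 61.4
```

```bash

python3 -m jog '[{"tx":0.5,"ty":0,"tz":40,"ax":0,"ay":0,"az":0,"jaw":1},{"tx":0,"ty":0,"tz":28,"ax":0,"ay":0,"az":0,"jaw":1},{"tx":0,"ty":0,"tz":10,"ax":0,"ay":0,"az":0,"jaw":1},{"tx":0,"ty":0,"tz":8,"ax":0,"ay":0,"az":0,"jaw":1}]'
python3 -m jog '[{"tx":0,"ty":0,"tz":5,"ax":0,"ay":0,"az":0,"jaw":1},{"tx":0,"ty":0,"tz":5,"ax":0,"ay":0,"az":0,"jaw":1}]'
python3 -m jog '[{"tx":0,"ty":0,"tz":2,"ax":0,"ay":0,"az":0,"jaw":1},{"tx":0,"ty":0,"tz":1,"ax":0,"ay":0,"az":0,"jaw":1},{"tx":0,"ty":0,"tz":0,"ax":0,"ay":0,"az":0,"jaw":1}]'
```

```text
time_s: 12.32
eef_pos: [598.7, 20.2, 86.1]
ee_rot: [0.0, 1.0, -0.0, 0.001]
force: [0.8, 0.9, -1.5]
grip_width: 0.498
grip_force: 61.4
time_s: 12.58
eef_pos: [598.7, 20.7, 76.2]
ee_rot: [0.0, 1.0, -0.0, 0.001]
force: [-0.3, -0.8, -1.9]
grip_width: 0.495
grip_force: 61.4
time_s: 12.95
eef_pos: [598.3, 20.8, 72.9]
ee_rot: [0.0, 1.0, -0.0, 0.0]
force: [0.4, 0.7, -0.7]
grip_width: 0.494
grip_force: 61.4
```

Same pattern: last 2.5 mm, release, rise, and travel half-way to the third jar.

```bash

python3 -m jog '[{"tx":0,"ty":0,"tz":1.5,"ax":0,"ay":0,"az":0,"jaw":1},{"tx":0,"ty":0,"tz":1,"ax":0,"ay":0,"az":0,"jaw":1}]'
python3 -m jog '[{"tx":0,"ty":0,"tz":0,"ax":0,"ay":0,"az":0,"jaw":-0.3},{"tx":0,"ty":0,"tz":0,"ax":0,"ay":0,"az":0,"jaw":-0.3},{"tx":0,"ty":0,"tz":0,"ax":0,"ay":0,"az":0,"jaw":-0.4}]'
python3 -m jog '[{"tx":0,"ty":0,"tz":-20,"ax":0,"ay":0,"az":0,"jaw":-0.4},{"tx":0,"ty":0,"tz":-40,"ax":0,"ay":0,"az":0,"jaw":-1},{"tx":0,"ty":0,"tz":-40,"ax":0,"ay":0,"az":0,"jaw":-1}]'
python3 -m jog '[{"tx":-6.1,"ty":49.5,"tz":0,"ax":0,"ay":0,"az":0,"jaw":-1},{"tx":-6.1,"ty":49.5,"tz":0,"ax":0,"ay":0,"az":0,"jaw":-1},{"tx":-6.1,"ty":49.5,"tz":0,"ax":0,"ay":0,"az":0,"jaw":-1},{"tx":-6.1,"ty":49.5,"tz":0,"ax":0,"ay":0,"az":0,"jaw":-1},{"tx":0,"ty":0,"tz":0,"ax":0,"ay":0,"az":0,"jaw":-1}]'
python3 -c "
from p import *
c=capture('top')
from m import jars
jars(c)
P=cloud(c); o=np.array([562.2,19.5]); d=P[...,:2]-o; m=(P[...,2]>50)&(P[...,2]<72)&(abs(d[...,0])<110)&(abs(d[...,1])<130); r=cv2.minAreaRect(P[m][:,:2].astype(np.float32)); print(r)"
```

```text
time_s: 13.2
eef_pos: [598.3, 20.8, 70.5]
ee_rot: [0.0, 1.0, -0.0, 0.0]
force: [-2.8, 0.1, 7.7]
grip_width: 0.492
grip_force: 62.1
time_s: 13.58
eef_pos: [598.3, 20.8, 70.3]
ee_rot: [0.0, 1.0, -0.0, 0.0]
force: [-0.3, -0.0, -0.3]
grip_width: 0.702
grip_force: 0.0
time_s: 13.95
eef_pos: [598.1, 20.8, 171.4]
ee_rot: [-0.0, 1.0, -0.0, -0.0]
force: [0.2, 0.0, -0.4]
grip_width: 0.997
grip_force: 0.0
time_s: 14.58
eef_pos: [573.2, -180.2, 170.1]
ee_rot: [0.0, 1.0, -0.002, -0.0]
force: [-0.3, 0.9, 0.4]
grip_width: 1.0
grip_force: 0.0
jar px [324.4 206. ] n 161 z 96.5 xy [597.2  22.7] cloud [597.  24.  96.]
jar px [464.2 225.9] n 139 z 60.0 xy [ 547.9 -377.8] cloud [ 548. -378.   60.]
jar px [322.4 229.7] n 83 z 95.8 xy [531.1  27.2] cloud [531.  26.  96.]
((562.005615234375, 19.538536071777344), (189.86375427246094, 133.89663696289062), 80.16893005371094)
```

```bash

python3 -m jog '[{"tx":-6,"ty":48.8,"tz":0,"ax":0,"ay":0,"az":0,"jaw":-0.5},{"tx":-6,"ty":48.8,"tz":0,"ax":0,"ay":0,"az":0,"jaw":-0.5},{"tx":-6,"ty":48.8,"tz":0,"ax":0,"ay":0,"az":0,"jaw":-0.5},{"tx":-6,"ty":48.8,"tz":0,"ax":0,"ay":0,"az":0,"jaw":-0.5},{"tx":0,"ty":0,"tz":0,"ax":0,"ay":0,"az":0,"jaw":-0.5}]'
python3 -c "
from m import *
c=capture('scene')
for r in place_of('jar0_center','scene'): print(r,atz(c,r['centre'],30).round(0))"
python3 -m jog '[{"tx":0,"ty":0,"tz":50,"ax":0,"ay":0,"az":0,"jaw":-0.5}]'
```

```text
time_s: 15.25
eef_pos: [549.4, -374.1, 169.7]
ee_rot: [-0.0, 1.0, -0.001, -0.0]
force: [-0.9, 0.9, -0.4]
grip_width: 0.75
grip_force: 0.0
{'centre': [238.0, 286.8], 'conf': 0.71} [ 742. -276.   30.]
{'centre': [321.8, 223.2], 'conf': 0.64} [559.  28.  30.]
time_s: 15.48
eef_pos: [552.2, -371.8, 123.6]
ee_rot: [0.003, 1.0, 0.001, 0.003]
force: [-0.3, -0.4, -1.1]
grip_width: 0.748
grip_force: 0.0
```

```bash

python3 -m jog '[{"tx":0,"ty":1,"tz":50,"ax":0,"ay":0,"az":0,"jaw":-0.5},{"tx":0,"ty":0,"tz":38.5,"ax":0,"ay":0,"az":0,"jaw":-0.5},{"tx":0,"ty":0,"tz":0,"ax":0,"ay":0,"az":0,"jaw":-0.5}]'
python3 -m jog '[{"tx":0,"ty":0,"tz":0,"ax":0,"ay":0,"az":0,"jaw":1},{"tx":0,"ty":0,"tz":0,"ax":0,"ay":0,"az":0,"jaw":1},{"tx":0,"ty":0,"tz":0,"ax":0,"ay":0,"az":0,"jaw":1},{"tx":0,"ty":0,"tz":0,"ax":0,"ay":0,"az":0,"jaw":1},{"tx":0,"ty":0,"tz":0,"ax":0,"ay":0,"az":0,"jaw":1}]' 60
python3 -m jog '[{"tx":0,"ty":0,"tz":-10,"ax":0,"ay":0,"az":0,"jaw":1},{"tx":0,"ty":0,"tz":-40,"ax":0,"ay":0,"az":0,"jaw":1},{"tx":0,"ty":0,"tz":-50,"ax":0,"ay":0,"az":0,"jaw":1},{"tx":0,"ty":0,"tz":-40,"ax":0,"ay":0,"az":0,"jaw":1},{"tx":0,"ty":0,"tz":0,"ax":0,"ay":0,"az":0,"jaw":1}]'
```

```text
time_s: 15.85
eef_pos: [549.4, -370.5, 29.5]
ee_rot: [-0.002, 1.0, 0.001, -0.002]
force: [0.7, -0.3, 0.2]
grip_width: 0.754
grip_force: 0.0
time_s: 16.48
eef_pos: [551.2, -374.0, 34.9]
ee_rot: [0.002, 1.0, -0.0, 0.002]
force: [1.8, 0.7, 7.6]
grip_width: 0.495
grip_force: 61.4
time_s: 17.1
eef_pos: [550.7, -374.1, 176.4]
ee_rot: [0.003, 1.0, -0.0, 0.003]
force: [0.9, 0.2, -2.4]
grip_width: 0.496
grip_force: 61.4
```

```bash

python3 -m jog '[{"tx":-4.7,"ty":-48.2,"tz":0,"ax":0,"ay":0,"az":0,"jaw":1},{"tx":-4.7,"ty":-48.2,"tz":0,"ax":0,"ay":0,"az":0,"jaw":1},{"tx":-4.7,"ty":-48.2,"tz":0,"ax":0,"ay":0,"az":0,"jaw":1},{"tx":-4.7,"ty":-48.2,"tz":0,"ax":0,"ay":0,"az":0,"jaw":1}]'
python3 -m jog '[{"tx":-4.7,"ty":-48.2,"tz":0,"ax":0,"ay":0,"az":0,"jaw":1},{"tx":-4.7,"ty":-48.2,"tz":0,"ax":0,"ay":0,"az":0,"jaw":1},{"tx":-4.7,"ty":-48.2,"tz":0,"ax":0,"ay":0,"az":0,"jaw":1},{"tx":0,"ty":0,"tz":0,"ax":0,"ay":0,"az":0,"jaw":1},{"tx":0,"ty":0,"tz":0,"ax":0,"ay":0,"az":0,"jaw":1}]'
python3 -m jog '[{"tx":0,"ty":0,"tz":0,"ax":0,"ay":0,"az":0,"jaw":1}]'
```

```text
time_s: 17.6
eef_pos: [530.2, -178.7, 171.1]
ee_rot: [-0.0, 1.0, -0.0, -0.001]
force: [1.1, -0.1, -0.9]
grip_width: 0.5
grip_force: 61.5
time_s: 18.23
eef_pos: [516.7, -36.2, 171.5]
ee_rot: [0.0, 1.0, 0.0, -0.0]
force: [-0.2, -0.4, -2.3]
grip_width: 0.498
grip_force: 61.7
time_s: 18.35
eef_pos: [516.9, -36.9, 171.5]
ee_rot: [-0.0, 1.0, -0.001, -0.0]
force: [-1.0, -0.8, -1.9]
grip_width: 0.495
grip_force: 61.7
```

```bash

python3 -m jog '[{"tx":0.8,"ty":0,"tz":40,"ax":0,"ay":0,"az":0,"jaw":1},{"tx":0,"ty":0,"tz":28,"ax":0,"ay":0,"az":0,"jaw":1},{"tx":0,"ty":0,"tz":10,"ax":0,"ay":0,"az":0,"jaw":1},{"tx":0,"ty":0,"tz":8,"ax":0,"ay":0,"az":0,"jaw":1}]'
python3 -m jog '[{"tx":0,"ty":0,"tz":5,"ax":0,"ay":0,"az":0,"jaw":1},{"tx":0,"ty":0,"tz":5,"ax":0,"ay":0,"az":0,"jaw":1}]'
python3 -m jog '[{"tx":0,"ty":0,"tz":2,"ax":0,"ay":0,"az":0,"jaw":1},{"tx":0,"ty":0,"tz":1,"ax":0,"ay":0,"az":0,"jaw":1},{"tx":0,"ty":0,"tz":0,"ax":0,"ay":0,"az":0,"jaw":1}]'
```

```text
time_s: 18.85
eef_pos: [518.2, -36.5, 86.0]
ee_rot: [0.0, 1.0, -0.0, 0.0]
force: [1.2, 1.1, -1.4]
grip_width: 0.496
grip_force: 61.7
time_s: 19.1
eef_pos: [518.1, -36.1, 76.1]
ee_rot: [0.0, 1.0, -0.0, 0.001]
force: [0.5, -0.5, -1.8]
grip_width: 0.496
grip_force: 61.7
time_s: 19.48
eef_pos: [517.9, -36.0, 72.9]
ee_rot: [0.0, 1.0, -0.0, 0.0]
force: [0.4, 0.2, -1.4]
grip_width: 0.496
grip_force: 61.7
```

```bash

python3 -m jog '[{"tx":0,"ty":0,"tz":1.5,"ax":0,"ay":0,"az":0,"jaw":1},{"tx":0,"ty":0,"tz":1,"ax":0,"ay":0,"az":0,"jaw":1}]'
python3 -m jog '[{"tx":0,"ty":0,"tz":0,"ax":0,"ay":0,"az":0,"jaw":-0.3},{"tx":0,"ty":0,"tz":0,"ax":0,"ay":0,"az":0,"jaw":-0.3},{"tx":0,"ty":0,"tz":0,"ax":0,"ay":0,"az":0,"jaw":-0.3}]'
python3 -m jog '[{"tx":0,"ty":0,"tz":-20,"ax":0,"ay":0,"az":0,"jaw":-0.3},{"tx":0,"ty":0,"tz":-40,"ax":0,"ay":0,"az":0,"jaw":0},{"tx":0,"ty":0,"tz":-40,"ax":0,"ay":0,"az":0,"jaw":0}]'
python3 -m jog '[{"tx":-41.5,"ty":-33.5,"tz":0,"ax":0,"ay":0,"az":0,"jaw":0},{"tx":-40,"ty":-33.5,"tz":0,"ax":0,"ay":0,"az":0,"jaw":0},{"tx":0,"ty":0,"tz":0,"ax":0,"ay":0,"az":0.103,"jaw":0},{"tx":0,"ty":0,"tz":0,"ax":0,"ay":0,"az":0,"jaw":0}]'
python3 -c "
from p import *
st()
c=capture('top');save(c,'c1')
from m import jars
jars(c)
c=capture('scene');save(c,'c2')
P=cloud(c); o=np.array([562.2,19.5]); d=P[...,:2]-o; m=(P[...,2]>50)&(P[...,2]<72)&(abs(d[...,0])<110)&(abs(d[...,1])<130); r=cv2.minAreaRect(P[m][:,:2].astype(np.float32)); print(r)
A=cv2.imread('pics/c1.png')[140:300,200:400];B=cv2.imread('pics/c2.png')[150:270,240:440]
cv2.imwrite('pics/c3.png',np.hstack([cv2.resize(A,(400,320)),cv2.resize(B,(400,320))]))"
```

```text
time_s: 19.73
eef_pos: [517.9, -36.0, 70.8]
ee_rot: [0.0, 1.0, -0.0, 0.0]
force: [-4.5, 0.4, 11.6]
grip_width: 0.492
grip_force: 62.8
time_s: 20.1
eef_pos: [517.8, -36.0, 70.3]
ee_rot: [-0.0, 1.0, -0.0, 0.0]
force: [-0.8, -0.2, 0.4]
grip_width: 0.652
grip_force: 0.0
time_s: 20.48
eef_pos: [517.6, -35.9, 171.4]
ee_rot: [-0.0, 1.0, -0.0, -0.0]
force: [0.8, -0.9, 0.1]
grip_width: 0.502
grip_force: 0.0
time_s: 20.98
eef_pos: [436.3, 31.2, 170.6]
ee_rot: [0.0, 0.999, -0.051, 0.0]
force: [-0.3, 0.0, 0.2]
grip_width: 0.499
grip_force: 0.0
t 20.98 pos [436.3  31.2 170.6] toolx [ 0.995 -0.102  0.001] tooly [-0.102 -0.995  0.   ] z [ 0.001 -0.    -1.   ] F [-0.3  0.   0.2] w 0.49897994624340225 gf 0.0
jar px [324.5 205.9] n 155 z 97.2 xy [597.4  22.5] cloud [597.  23.  97.]
jar px [322.3 229.6] n 84 z 96.6 xy [531.4  27.6] cloud [533.  26.  97.]
jar px [344.7 235.6] n 160 z 96.7 xy [515.7 -34.9] cloud [515. -36.  97.]
((564.8778686523438, 15.396087646484375), (190.095947265625, 142.07830810546875), 80.36772918701172)
```

View pics/c3.png

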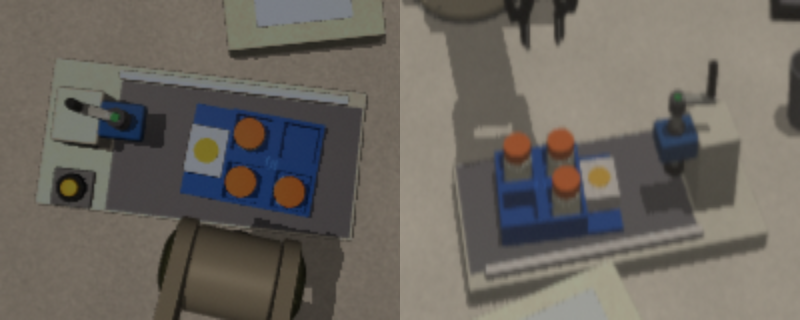

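```bash

python3 -m jog '[{"tx":0,"ty":0,"tz":50,"ax":0,"ay":0,"az":0,"jaw":0},{"tx":0,"ty":0,"tz":50,"ax":0,"ay":0,"az":0,"jaw":0},{"tx":0,"ty":0,"tz":28,"ax":0,"ay":0,"az":0,"jaw":0},{"tx":0,"ty":0,"tz":0,"ax":0,"ay":0,"az":0,"jaw":0}]'
python3 -m jog '[{"tx":20,"ty":0,"tz":0,"ax":0,"ay":0,"az":0,"jaw":0},{"tx":12,"ty":0,"tz":0,"ax":0,"ay":0,"az":0,"jaw":0},{"tx":6,"ty":0,"tz":0,"ax":0,"ay":0,"az":0,"jaw":0},{"tx":5,"ty":0,"tz":0,"ax":0,"ay":0,"az":0,"jaw":0},{"tx":5,"ty":0,"tz":0,"ax":0,"ay":0,"az":0,"jaw":0}]'
python3 -m jog '[{"tx":4,"ty":0,"tz":0,"ax":0,"ay":0,"az":0,"jaw":0},{"tx":4,"ty":0,"tz":0,"ax":0,"ay":0,"az":0,"jaw":0},{"tx":4,"ty":0,"tz":0,"ax":0,"ay":0,"az":0,"jaw":0},{"tx":4,"ty":0,"tz":0,"ax":0,"ay":0,"az":0,"jaw":0}]'
```

```text
time_s: 21.58
eef_pos: [435.5, 30.9, 40.9]
ee_rot: [-0.0, 0.999, -0.051, -0.002]
force: [-0.3, 0.4, 0.3]
grip_width: 0.503
grip_force: 0.0
time_s: 22.2
eef_pos: [484.1, 26.1, 42.4]
ee_rot: [-0.0, 0.999, -0.052, -0.0]
force: [-1.7, 1.0, 0.6]
grip_width: 0.5
grip_force: 2.1
time_s: 22.7
eef_pos: [497.5, 24.6, 42.1]
ee_rot: [-0.0, 0.999, -0.052, -0.003]
force: [-13.1, -1.2, 9.8]
grip_width: 0.499
grip_force: 6.8
```

```bash

python3 -m jog '[{"tx":3,"ty":0,"tz":0,"ax":0,"ay":0,"az":0,"jaw":0},{"tx":3,"ty":0,"tz":0,"ax":0,"ay":0,"az":0,"jaw":0}]'
python3 -c "
from p import *
from m import jars
c=capture('top');jars(c)
P=cloud(c); o=np.array([575,19.5]); d=P[...,:2]-o; m=(P[...,2]>50)&(P[...,2]<72)&(abs(d[...,0])<110)&(abs(d[...,1])<130)&(P[...,0]>505); r=cv2.minAreaRect(P[m][:,:2].astype(np.float32)); print(r,cv2.boxPoints(r))
c=capture('scene');save(c,'d1');jars(c)"
```

```text
time_s: 22.95
eef_pos: [503.5, 24.0, 42.2]
ee_rot: [-0.0, 0.999, -0.052, -0.003]
force: [-13.4, -1.0, 10.9]
grip_width: 0.5
grip_force: 6.8
jar px [323.3 199.6] n 164 z 96.6 xy [615.  26.] cloud [614.  27.  97.]
jar px [344.6 223.1] n 43 z 96.8 xy [550.4 -34.1] cloud [551. -33.  97.]
((582.2286987304688, 20.7789306640625), (190.10377502441406, 130.73175048828125), 82.90880584716797) [[505.62872 -65.47655]
 [635.36053 -81.61525]
 [658.8287  107.03441]
 [529.09686 123.17311]]
jar px [322.  207.1] n 52 z 96.6 xy [557.7  30. ] cloud [558.  30.  97.]
jar px [300.  209.4] n 58 z 95.8 xy [546.7 -38.8] cloud [546. -39.  96.]
jar px [325.5 220.4] n 81 z 96.4 xy [620.1  21.7] cloud [622.  22.  96.]
```

```bash

python3 -m jog '[{"tx":2,"ty":0,"tz":0,"ax":0,"ay":0,"az":0,"jaw":0},{"tx":2,"ty":0,"tz":0,"ax":0,"ay":0,"az":0,"jaw":0},{"tx":2,"ty":0,"tz":0,"ax":0,"ay":0,"az":0,"jaw":0}]'
python3 -m jog '[{"tx":1.5,"ty":0,"tz":0,"ax":0,"ay":0,"az":0,"jaw":0},{"tx":1,"ty":0,"tz":0,"ax":0,"ay":0,"az":0,"jaw":0},{"tx":0,"ty":0,"tz":0,"ax":0,"ay":0,"az":0,"jaw":0}]'
```

```text
time_s: 23.42
eef_pos: [509.5, 23.4, 42.1]
ee_rot: [-0.0, 0.999, -0.051, -0.003]
force: [-12.8, -0.0, 7.8]
grip_width: 0.501
grip_force: 5.9
time_s: 23.8
eef_pos: [512.0, 23.3, 42.1]
ee_rot: [-0.0, 0.999, -0.051, -0.003]
force: [-11.0, 0.6, 8.4]
grip_width: 0.501
grip_force: 6.1
```

```bash

python3 -m jog '[{"tx":1,"ty":0,"tz":0,"ax":0,"ay":0,"az":0,"jaw":0},{"tx":1,"ty":0,"tz":0,"ax":0,"ay":0,"az":0,"jaw":0}]'
python3 -m jog '[{"tx":1,"ty":0,"tz":0,"ax":0,"ay":0,"az":0,"jaw":0},{"tx":1,"ty":0,"tz":0,"ax":0,"ay":0,"az":0,"jaw":0}]'
python3 - <<'E'
from p import *
c=capture('top');P=cloud(c); d=P[...,:2]-M0; u=d@MX; v=d@MY
m=(P[...,2]>53)&(P[...,2]<72)&(u>-60)&(u<100)&(v>-190)&(v<60)
b=cv2.minAreaRect(np.stack([u[m],v[m]],1).astype(np.float32)); print(b, cv2.boxPoints(b).round(1).tolist())
E
```

```text
time_s: 24.05
eef_pos: [513.9, 23.2, 42.1]
ee_rot: [-0.0, 0.999, -0.051, -0.003]
force: [-13.9, 0.6, 10.0]
grip_width: 0.5
grip_force: 6.6
time_s: 24.3
eef_pos: [514.3, 23.2, 42.1]
ee_rot: [-0.0, 0.999, -0.051, -0.005]
force: [-24.0, 1.5, 19.4]
grip_width: 0.502
grip_force: 12.5
((5.47833251953125, -67.2166519165039), (190.39346313476562, 124.75099182128906), 88.80714416503906) [[-58.900001525878906, -161.10000610351562], [65.9000015258789, -163.6999969482422], [69.80000305175781, 26.700000762939453], [-54.900001525878906, 29.299999237060547]]
```

```bash

python3 -m jog '[{"tx":-15,"ty":0,"tz":0,"ax":0,"ay":0,"az":0,"jaw":0},{"tx":-18,"ty":0,"tz":0,"ax":0,"ay":0,"az":0,"jaw":0},{"tx":0,"ty":0,"tz":-40,"ax":0,"ay":0,"az":0,"jaw":0},{"tx":0,"ty":0,"tz":-40,"ax":0,"ay":0,"az":0,"jaw":0},{"tx":0,"ty":0,"tz":-40,"ax":0,"ay":0,"az":0,"jaw":0}]'
python3 -m jog '[{"tx":26.7,"ty":33.1,"tz":0,"ax":0,"ay":0,"az":0,"jaw":0},{"tx":26.7,"ty":33.1,"tz":0,"ax":0,"ay":0,"az":0,"jaw":0},{"tx":26.7,"ty":33.1,"tz":0,"ax":0,"ay":0,"az":0,"jaw":0},{"tx":26.7,"ty":33.1,"tz":0,"ax":0,"ay":0,"az":0,"jaw":0}]'
python3 -m jog '[{"tx":0,"ty":0,"tz":0,"ax":0,"ay":0,"az":-0.1745,"jaw":0},{"tx":0,"ty":0,"tz":0,"ax":0,"ay":0,"az":-0.1745,"jaw":0},{"tx":0,"ty":0,"tz":0,"ax":0,"ay":0,"az":-0.1745,"jaw":0},{"tx":0,"ty":0,"tz":0,"ax":0,"ay":0,"az":-0.1745,"jaw":0}]'
python3 -m jog '[{"tx":0,"ty":0,"tz":0,"ax":0,"ay":0,"az":-0.1745,"jaw":0},{"tx":0,"ty":0,"tz":0,"ax":0,"ay":0,"az":-0.1745,"jaw":0},{"tx":0,"ty":0,"tz":0,"ax":0,"ay":0,"az":-0.1745,"jaw":0},{"tx":0,"ty":0,"tz":0,"ax":0,"ay":0,"az":-0.1745,"jaw":0},{"tx":0,"ty":0,"tz":0,"ax":0,"ay":0,"az":-0.1745,"jaw":0}]'
cat > q.py <<'E'
from p import *
from m import jars
def tool():
    s,r=st(); d=np.array(s['eef_pos'][:2])-M0; print('TCP in mixer',(d@MX).round(1),(d@MY).round(1),'heading',np.arctan2(r[1,0],r[0,0]).round(3))
def carr(ulo=-100,vlo=-190,vhi=110):
    c=capture('top');P=cloud(c); d=P[...,:2]-M0; u=d@MX; v=d@MY
    m=(P[...,2]>53)&(P[...,2]<72)&(u>ulo)&(u<100)&(v>vlo)&(v<vhi)
    b=cv2.minAreaRect(np.stack([u[m],v[m]],1).astype(np.float32)); print(b, cv2.boxPoints(b).round(1).tolist()); jars(c); return c
if __name__=='__main__': tool(); carr()
E
python3 q.py
```

```text
time_s: 24.98
eef_pos: [485.3, 26.0, 163.7]
ee_rot: [-0.0, 0.999, -0.051, -0.0]
force: [-0.1, 0.0, -0.3]
grip_width: 0.501
grip_force: 0.0
time_s: 25.48
eef_pos: [578.7, -117.9, 162.3]
ee_rot: [-0.0, 0.999, -0.052, -0.0]
force: [0.7, 0.2, 0.8]
grip_width: 0.498
grip_force: 0.0
time_s: 25.98
eef_pos: [578.0, -116.7, 162.2]
ee_rot: [-0.0, 0.955, 0.296, -0.0]
force: [-0.6, -0.1, 0.4]
grip_width: 0.501
grip_force: 0.0
time_s: 26.6
eef_pos: [578.0, -116.7, 162.2]
ee_rot: [-0.0, 0.741, 0.672, -0.0]
force: [-0.3, -0.7, -0.0]
grip_width: 0.498
grip_force: 0.0
t 26.6 pos [ 578.  -116.7  162.2] toolx [0.097 0.995 0.   ] tooly [ 0.995 -0.097 -0.   ] z [-0.  0. -1.] F [-0.3 -0.7 -0. ] w 0.49811710736110665 gf 0.0
TCP in mixer 1.1 -205.4 heading 1.473
((-0.1256256103515625, -64.69156646728516), (185.76573181152344, 134.33030700683594), 89.64070892333984) [[-67.9000015258789, -157.1999969482422], [66.5, -158.0], [67.5999984741211, 27.799999237060547], [-66.69999694824219, 28.600000381469727]]
jar px [323.  195.8] n 163 z 96.7 xy [625.8  27. ] cloud [625.  27.  97.]
jar px [321.8 219.1] n 99 z 96.7 xy [560.5  29.5] cloud [561.  29.  97.]
jar px [344.4 223.3] n 138 z 96.6 xy [549.7 -33.6] cloud [551. -33.  97.]
```

```bash

python3 -m jog '[{"tx":0,"ty":0,"tz":45,"ax":0,"ay":0,"az":0,"jaw":0},{"tx":0,"ty":0,"tz":45,"ax":0,"ay":0,"az":0,"jaw":0},{"tx":0,"ty":0,"tz":30,"ax":0,"ay":0,"az":0,"jaw":0},{"tx":0,"ty":0,"tz":0,"ax":0,"ay":0,"az":0,"jaw":0}]'
python3 -m jog '[{"tx":14,"ty":0,"tz":0,"ax":0,"ay":0,"az":0,"jaw":0},{"tx":8,"ty":0,"tz":0,"ax":0,"ay":0,"az":0,"jaw":0},{"tx":5,"ty":0,"tz":0,"ax":0,"ay":0,"az":0,"jaw":0},{"tx":5,"ty":0,"tz":0,"ax":0,"ay":0,"az":0,"jaw":0},{"tx":5,"ty":0,"tz":0,"ax":0,"ay":0,"az":0,"jaw":0}]'
python3 -m jog '[{"tx":6,"ty":0,"tz":0,"ax":0,"ay":0,"az":0,"jaw":0},{"tx":6,"ty":0,"tz":0,"ax":0,"ay":0,"az":0,"jaw":0},{"tx":6,"ty":0,"tz":0,"ax":0,"ay":0,"az":0,"jaw":0},{"tx":6,"ty":0,"tz":0,"ax":0,"ay":0,"az":0,"jaw":0}]'
python3 -m jog '[{"tx":6,"ty":0,"tz":0,"ax":0,"ay":0,"az":0,"jaw":0},{"tx":6,"ty":0,"tz":0,"ax":0,"ay":0,"az":0,"jaw":0},{"tx":6,"ty":0,"tz":0,"ax":0,"ay":0,"az":0,"jaw":0},{"tx":6,"ty":0,"tz":0,"ax":0,"ay":0,"az":0,"jaw":0},{"tx":4,"ty":0,"tz":0,"ax":0,"ay":0,"az":0,"jaw":0}]'
python3 q.py
```

```text
time_s: 27.15
eef_pos: [577.0, -116.3, 40.5]
ee_rot: [-0.002, 0.743, 0.669, -0.001]
force: [1.0, -0.5, 1.0]
grip_width: 0.498
grip_force: 0.0
time_s: 27.78
eef_pos: [582.1, -81.3, 43.0]
ee_rot: [0.001, 0.743, 0.67, -0.001]
force: [-3.1, -9.6, 2.8]
grip_width: 0.5
grip_force: 4.6
time_s: 28.28
eef_pos: [584.5, -57.7, 43.0]
ee_rot: [0.001, 0.743, 0.67, -0.001]
force: [-2.8, -8.5, 2.2]
grip_width: 0.502
grip_force: 4.9
time_s: 28.9
eef_pos: [587.4, -29.7, 43.0]
ee_rot: [0.001, 0.743, 0.67, -0.001]
force: [-3.4, -10.5, 3.3]
grip_width: 0.501
grip_force: 5.1
t 28.9 pos [587.4 -29.7  43. ] toolx [ 0.103  0.995 -0.003] tooly [ 0.995 -0.103  0.001] z [ 0.    -0.003 -1.   ] F [ -3.4 -10.5   3.3] w 0.5010974084350601 gf 5.12904480099678
TCP in mixer 1.5 -117.9 heading 1.468
((-0.37844085693359375, 1.7169876098632812), (141.04351806640625, 175.9799346923828), 18.784292221069336) [[-95.5, 62.29999923706055], [-38.79999923706055, -104.30000305175781], [94.69999694824219, -58.900001525878906], [38.099998474121094, 107.69999694824219]]
jar px [303. 193.] n 143 z 96.9 xy [633.1  83.3] cloud [633.  83.  97.]
jar px [302.3 215.8] n 49 z 96.8 xy [569.1  84. ] cloud [571.  82.  97.]
```

```bash

python3 -m jog '[{"tx":6,"ty":0,"tz":0,"ax":0,"ay":0,"az":0,"jaw":0},{"tx":6,"ty":0,"tz":0,"ax":0,"ay":0,"az":0,"jaw":0},{"tx":6,"ty":0,"tz":0,"ax":0,"ay":0,"az":0,"jaw":0},{"tx":6,"ty":0,"tz":0,"ax":0,"ay":0,"az":0,"jaw":0},{"tx":6,"ty":0,"tz":0,"ax":0,"ay":0,"az":0,"jaw":0}]'
python3 -m jog '[{"tx":6,"ty":0,"tz":0,"ax":0,"ay":0,"az":0,"jaw":0},{"tx":5,"ty":0,"tz":0,"ax":0,"ay":0,"az":0,"jaw":0},{"tx":4,"ty":0,"tz":0,"ax":0,"ay":0,"az":0,"jaw":0},{"tx":3,"ty":0,"tz":0,"ax":0,"ay":0,"az":0,"jaw":0}]'
python3 -m jog '[{"tx":2,"ty":0,"tz":0,"ax":0,"ay":0,"az":0,"jaw":0},{"tx":2,"ty":0,"tz":0,"ax":0,"ay":0,"az":0,"jaw":0}]'
python3 -m jog '[{"tx":1.5,"ty":0,"tz":0,"ax":0,"ay":0,"az":0,"jaw":0},{"tx":1,"ty":0,"tz":0,"ax":0,"ay":0,"az":0,"jaw":0}]'
python3 -c "
from q import *
tool()"
```

```text
time_s: 29.58
eef_pos: [590.4, -0.1, 43.0]
ee_rot: [0.001, 0.743, 0.67, -0.001]
force: [-3.1, -10.4, 3.2]
grip_width: 0.501
grip_force: 5.4
time_s: 30.08
eef_pos: [592.3, 17.8, 43.0]
ee_rot: [0.001, 0.743, 0.67, -0.001]
force: [-3.0, -10.6, 3.8]
grip_width: 0.503
grip_force: 5.6
time_s: 30.32
eef_pos: [592.7, 21.7, 43.0]
ee_rot: [0.001, 0.743, 0.67, -0.001]
force: [-3.3, -10.4, 4.3]
grip_width: 0.502
grip_force: 5.6
time_s: 30.58
eef_pos: [592.8, 22.2, 43.0]
ee_rot: [0.002, 0.743, 0.67, -0.003]
force: [-6.7, -24.3, 4.5]
grip_width: 0.496
grip_force: 12.6
t 30.57 pos [592.8  22.2  43. ] toolx [ 0.103  0.995 -0.007] tooly [ 0.995 -0.103 -0.   ] z [-0.001 -0.006 -1.   ] F [ -6.7 -24.3   4.5] w 0.49634815492897855 gf 12.610698491334915
TCP in mixer 1.5 -65.7 heading 1.468
```

```bash

python3 -m jog '[{"tx":-15,"ty":0,"tz":0,"ax":0,"ay":0,"az":0,"jaw":0},{"tx":-25,"ty":0,"tz":0,"ax":0,"ay":0,"az":0,"jaw":0},{"tx":-30,"ty":0,"tz":-50,"ax":0,"ay":0,"az":0,"jaw":0},{"tx":-30,"ty":0,"tz":-50,"ax":0,"ay":0,"az":0,"jaw":0},{"tx":-20,"ty":0,"tz":-50,"ax":0,"ay":0,"az":0,"jaw":-0.3}]'
python3 -m jog '[{"tx":0,"ty":0,"tz":-60,"ax":0,"ay":0,"az":0,"jaw":-0.3},{"tx":-20,"ty":0,"tz":-50,"ax":0,"ay":0,"az":0,"jaw":-0.3}]'
python3 - <<'E'
from q import *
tool(); c=carr(-90,-70,75)
P=cloud(c); d=P[...,:2]-M0; u=d@MX; v=d@MY-110; z=P[...,2]
rr=np.hypot(u,v)
for lo in(150,160,170,180,190,200,210,220):
    k=(rr<75)&(z>lo)&(z<=lo+10); print(lo,k.sum(), np.nanmedian(u[k]).round(1) if k.any() else '', np.nanmedian(v[k]).round(1) if k.any() else '')
k=(rr<75)&(rr>35)&(z>185); zt=np.nanmedian(z[k]); print('grip pts',k.sum(),'z',np.percentile(z[k],[5,50,95]).round(1),'mid',u[k].mean().round(1),v[k].mean().round(1),'r',np.hypot(u[k].mean(),v[k].mean()))
for q in('crank_grip','crank_axis','clamp_axis','clamp_spot','jog_top'):
    zq={'crank_grip':200,'crank_axis':200,'clamp_spot':60,'clamp_axis':60,'jog_top':48}[q]
    for r in place_of(q,'top')[:2]: w=atz(c,r['centre'],zq)[:2]; dd=w-M0; print(q,r,w.round(1),'mixer',(dd@MX).round(1),(dd@MY).round(1))
s=capture('scene'); save(c,'e1'); save(s,'e2')
P=cloud(s); d=P[...,:2]-M0; u=d@MX; v=d@MY-110; z=P[...,2]; rr=np.hypot(u,v)
k=(rr<75)&(rr>30)&(z>172); print('scene grip',k.sum(),'z',np.percentile(z[k],[2,50,98]).round(1),u[k].mean().round(1),v[k].mean().round(1))
A=c['color'][150:270,200:350];B=s['color'][150:270,300:450]
cv2.imwrite('pics/e3.png',np.hstack([cv2.resize(A,(400,320)),cv2.resize(B,(400,320))])[:,:,::-1])
E
```

```text
time_s: 31.2
eef_pos: [580.2, -94.7, 194.1]
ee_rot: [0.0, 0.743, 0.669, 0.0]
force: [1.0, 0.2, 0.0]
grip_width: 0.647
grip_force: 0.0
time_s: 31.45
eef_pos: [578.4, -112.9, 305.0]
ee_rot: [0.001, 0.742, 0.67, 0.001]
force: [0.6, -0.9, -0.4]
grip_width: 0.652
grip_force: 0.0
t 31.45 pos [ 578.4 -112.9  305. ] toolx [0.102 0.995 0.   ] tooly [ 0.995 -0.102  0.002] z [ 0.002 -0.    -1.   ] F [ 0.6 -0.9 -0.4] w 0.651554684804646 gf 0.0
TCP in mixer 1.0 -201.6 heading 1.468
((-0.125701904296875, 11.351333618164062), (134.10430908203125, 126.940673828125), 0.05869552865624428) [[-67.19999694824219, 74.80000305175781], [-67.0999984741211, -52.20000076293945], [67.0, -52.099998474121094], [66.9000015258789, 74.9000015258789]]
jar px [284.4 191.2] n 155 z 96.9 xy [637.3 135.6] cloud [638. 136.  97.]
jar px [308.3 216.7] n 61 z 97.2 xy [566.8  67.2] cloud [569.  65.  97.]
150 0  
160 3 0.9 -9.5
170 34 1.7 18.3
180 125 2.1 7.7
190 6 4.5 43.1
200 4 7.5 43.0
210 5 5.2 44.1
220 18 6.9 47.1
grip pts 47 z [190.  226.5 231.9] mid 6.7 46.4 r 46.87259339556666
crank_grip {'centre': [236.3, 190.0], 'conf': 0.38} [628.  247.2] mixer 13.5 161.8
crank_axis {'centre': [308.9, 195.0], 'conf': 0.63} [617.6  61.1] mixer 22.2 -24.4
crank_axis {'centre': [257.5, 197.2], 'conf': 0.54} [610.2 192.2] mixer 1.5 105.3
clamp_axis {'centre': [264.8, 202.4], 'conf': 0.7} [608.  195.8] mixer -1.2 108.6
clamp_spot {'centre': [261.5, 200.5], 'conf': 0.97} [613.3 205.6] mixer 3.2 118.8
clamp_spot {'centre': [256.4, 193.5], 'conf': 0.53} [633.5 221. ] mixer 21.7 136.3
jog_top {'centre': [235.2, 232.0], 'conf': 0.45} [521.4 281.7] mixer -96.1 185.1
scene grip 88 z [173.3 197.6 229.3] 11.6 42.2
```

View pics/e3.png

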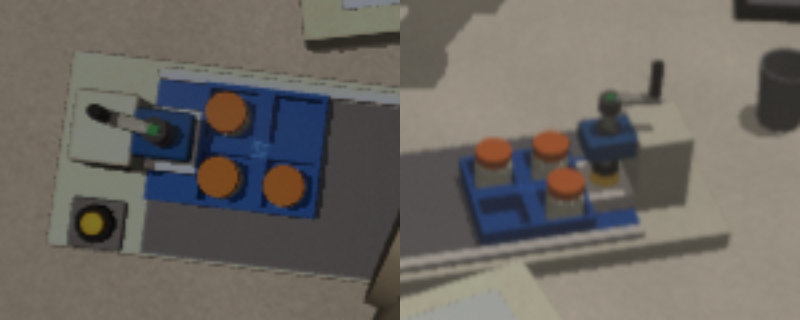

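```bash

cat > g.py <<'E'
from q import *
def crank(n=4,pr=True):
    G=[];T=[];J=[]
    for _ in range(n):
        c=capture('top'); P=cloud(c); d=P[...,:2]-M0; u=d@MX; v=d@MY-110; z=P[...,2]; rr=np.hypot(u,v)
        hsv=cv2.cvtColor(c['color'],cv2.COLOR_RGB2HSV); H,S,V=cv2.split(hsv)
        k=(rr<75)&(rr>36)&(z>165); 
        if k.sum():
            zt=np.percentile(z[k],90); k&=z>zt-8; G.append([u[k].mean(),v[k].mean(),np.median(z[k]),k.sum()])
        g=(rr<22)&(H>40)&(H<85)&(S>80)&(z>140); T.append([g.sum(),np.median(u[g]),np.median(v[g]),np.median(z[g])] if g.sum() else [0]*4)
        h=(rr<26)&(z>140); T[-1]+=list(np.percentile(z[h],[10,50,90,98])) if h.sum() else [0]*4
        k=(rr<300)&(abs(u)<37)&(v>35)&(v<92)&(z>120)&(z<145); J.append(np.median(z[k]) if k.sum() else np.nan)
    print('grip',np.round(np.mean(G,0),1) if G else '','tab n,u,v,z | hub z pct',np.round(np.mean(T,0),1),'column top',np.round(np.mean(J),1)); return c
if __name__=='__main__': crank()
E
python3 g.py
python3 -m jog '[{"tx":51.6,"ty":0.9,"tz":0,"ax":0,"ay":0,"az":0,"jaw":0},{"tx":51.6,"ty":0.9,"tz":0,"ax":0,"ay":0,"az":0,"jaw":0},{"tx":51.6,"ty":0.9,"tz":0,"ax":0,"ay":0,"az":0,"jaw":0},{"tx":51.6,"ty":1,"tz":0,"ax":0,"ay":0,"az":0,"jaw":0}]'
python3 -m jog '[{"tx":51.6,"ty":0.9,"tz":0,"ax":0,"ay":0,"az":0,"jaw":0},{"tx":51.6,"ty":0.9,"tz":0,"ax":0,"ay":0,"az":0,"jaw":0},{"tx":51.4,"ty":1,"tz":0,"ax":0,"ay":0,"az":0,"jaw":0},{"tx":0,"ty":0,"tz":0,"ax":0,"ay":0,"az":0,"jaw":0},{"tx":0,"ty":0,"tz":0,"ax":0,"ay":0,"az":0,"jaw":0}]'
python3 -c "
from q import *
tool()"
```

```text
grip [  7.4  48.4 228.7  28. ] tab n,u,v,z | hub z pct [ 18.2  -0.   -0.8 183.1 143.4 181.7 184.8 186.2] column top 136.0
time_s: 32.5
eef_pos: [603.4, 93.4, 302.1]
ee_rot: [-0.0, 0.743, 0.67, -0.0]
force: [1.6, -0.8, 1.4]
grip_width: 0.502
grip_force: 0.0
time_s: 33.12
eef_pos: [622.2, 244.8, 301.9]
ee_rot: [-0.0, 0.743, 0.67, -0.0]
force: [0.1, -0.5, -0.3]
grip_width: 0.498
grip_force: 0.0
t 33.12 pos [622.2 244.8 301.9] toolx [ 0.103  0.995 -0.   ] tooly [ 0.995 -0.103 -0.001] z [-0.001 -0.    -1.   ] F [ 0.1 -0.5 -0.3] w 0.49792161404152185 gf 0.0
TCP in mixer 8.0 158.8 heading 1.467
```

```bash

python3 -m jog '[{"tx":0,"ty":0,"tz":50,"ax":0,"ay":0,"az":0,"jaw":0},{"tx":0,"ty":0,"tz":40,"ax":0,"ay":0,"az":0,"jaw":0},{"tx":0,"ty":0,"tz":22,"ax":0,"ay":0,"az":0,"jaw":0},{"tx":0,"ty":0,"tz":0,"ax":0,"ay":0,"az":0,"jaw":0}]'
python3 -m jog '[{"tx":0,"ty":0,"tz":0,"ax":0,"ay":0,"az":0,"jaw":1},{"tx":0,"ty":0,"tz":0,"ax":0,"ay":0,"az":0,"jaw":1},{"tx":0,"ty":0,"tz":0,"ax":0,"ay":0,"az":0,"jaw":1},{"tx":0,"ty":0,"tz":0,"ax":0,"ay":0,"az":0,"jaw":1},{"tx":0,"ty":0,"tz":0,"ax":0,"ay":0,"az":0,"jaw":1}]' 40
python3 -c "
from q import *
tool()"
```

```text
time_s: 33.62
eef_pos: [621.8, 243.7, 189.1]
ee_rot: [-0.001, 0.743, 0.669, -0.001]
force: [-0.2, 0.7, 0.2]
grip_width: 0.5
grip_force: 0.0
time_s: 34.25
eef_pos: [622.9, 245.0, 191.9]
ee_rot: [0.001, 0.743, 0.67, 0.001]
force: [1.4, -1.8, 6.4]
grip_width: 0.155
grip_force: 39.1
t 34.25 pos [622.9 245.  191.9] toolx [0.103 0.995 0.   ] tooly [ 0.995 -0.103  0.003] z [ 0.003  0.    -1.   ] F [ 1.4 -1.8  6.4] w 0.15509994628227852 gf 39.121094942092896
TCP in mixer 8.6 159.0 heading 1.467
```

```bash
python3 - <<'E'
import numpy as np
a=np.radians(10+15*np.arange(25)); u=np.round(50*np.sin(a),1); v=np.round(50*np.cos(a),1)
for k in range(24): print(k, 10+15*k,'tx',round(v[k+1]-v[k],1),'ty',round(u[k+1]-u[k],1))
E
```

```text
0 10 tx -3.9 ty 12.4
1 25 tx -7.0 ty 11.0
2 40 tx -9.6 ty 8.9
3 55 tx -11.6 ty 6.0
4 70 tx -12.7 ty 2.8
5 85 tx -13.1 ty -0.6
6 100 tx -12.4 ty -3.9
7 115 tx -11.0 ty -7.0
8 130 tx -8.9 ty -9.6
9 145 tx -6.0 ty -11.6
10 160 tx -2.8 ty -12.7
11 175 tx 0.6 ty -13.1
12 190 tx 3.9 ty -12.4
13 205 tx 7.0 ty -11.0
14 220 tx 9.6 ty -8.9
15 235 tx 11.6 ty -6.0
16 250 tx 12.7 ty -2.8
17 265 tx 13.1 ty 0.6
18 280 tx 12.4 ty 3.9
19 295 tx 11.0 ty 7.0
20 310 tx 8.9 ty 9.6
21 325 tx 6.0 ty 11.6
22 340 tx 2.8 ty 12.7
23 355 tx -0.6 ty 13.1
```

```bash

python3 -m jog '[{"tx":-3.9,"ty":12.4,"tz":0.4,"ax":0,"ay":0,"az":0,"jaw":1},{"tx":-7,"ty":11,"tz":0.4,"ax":0,"ay":0,"az":0,"jaw":1},{"tx":-9.6,"ty":8.9,"tz":0.4,"ax":0,"ay":0,"az":0,"jaw":1},{"tx":-11.6,"ty":6,"tz":0.4,"ax":0,"ay":0,"az":0,"jaw":1},{"tx":-12.7,"ty":2.8,"tz":0.5,"ax":0,"ay":0,"az":0,"jaw":1}]'
python3 -c "
from q import *
tool()"
python3 -m jog '[{"tx":-13.1,"ty":-0.6,"tz":0.4,"ax":0,"ay":0,"az":0,"jaw":1},{"tx":-12.4,"ty":-3.9,"tz":0.4,"ax":0,"ay":0,"az":0,"jaw":1},{"tx":-11,"ty":-7,"tz":0.4,"ax":0,"ay":0,"az":0,"jaw":1},{"tx":-8.9,"ty":-9.6,"tz":0.4,"ax":0,"ay":0,"az":0,"jaw":1}]'
python3 -c "
from q import *
tool()"
```

```text
time_s: 34.88
eef_pos: [660.2, 196.4, 190.0]
ee_rot: [0.002, 0.743, 0.67, 0.003]
force: [6.3, 1.3, 4.6]
grip_width: 0.149
grip_force: 39.3
t 34.88 pos [660.2 196.4 190. ] toolx [0.103 0.995 0.002] tooly [ 0.995 -0.103  0.006] z [ 0.006  0.001 -1.   ] F [6.3 1.3 4.6] w 0.14926108766487428 gf 39.309693574905396
TCP in mixer 50.7 114.6 heading 1.468
time_s: 35.38
eef_pos: [633.8, 152.2, 188.2]
ee_rot: [0.002, 0.743, 0.669, 0.001]
force: [2.6, -1.6, 6.1]
grip_width: 0.148
grip_force: 39.4
t 35.38 pos [633.8 152.2 188.2] toolx [ 0.104  0.995 -0.   ] tooly [ 0.995 -0.104  0.005] z [ 0.005 -0.001 -1.   ] F [ 2.6 -1.6  6.1] w 0.1484641751357371 gf 39.40045773983002
TCP in mixer 29.0 67.8 heading 1.467
```

```bash

python3 -m jog '[{"tx":-6,"ty":-11.6,"tz":0.4,"ax":0,"ay":0,"az":0,"jaw":1},{"tx":-2.8,"ty":-12.7,"tz":0.4,"ax":0,"ay":0,"az":0,"jaw":1},{"tx":0.6,"ty":-13.1,"tz":0.4,"ax":0,"ay":0,"az":0,"jaw":1},{"tx":3.9,"ty":-12.4,"tz":0.4,"ax":0,"ay":0,"az":0,"jaw":1},{"tx":7,"ty":-11,"tz":0.5,"ax":0,"ay":0,"az":0,"jaw":1}]'
python3 -m jog '[{"tx":9.6,"ty":-8.9,"tz":0.4,"ax":0,"ay":0,"az":0,"jaw":1},{"tx":11.6,"ty":-6,"tz":0.4,"ax":0,"ay":0,"az":0,"jaw":1},{"tx":12.7,"ty":-2.8,"tz":0.4,"ax":0,"ay":0,"az":0,"jaw":1},{"tx":13.1,"ty":0.6,"tz":0.4,"ax":0,"ay":0,"az":0,"jaw":1},{"tx":12.4,"ty":3.9,"tz":0.5,"ax":0,"ay":0,"az":0,"jaw":1}]'
python3 -m jog '[{"tx":11,"ty":7,"tz":0.4,"ax":0,"ay":0,"az":0,"jaw":1},{"tx":8.9,"ty":9.6,"tz":0.4,"ax":0,"ay":0,"az":0,"jaw":1},{"tx":6,"ty":11.6,"tz":0.4,"ax":0,"ay":0,"az":0,"jaw":1},{"tx":2.8,"ty":12.7,"tz":0.4,"ax":0,"ay":0,"az":0,"jaw":1},{"tx":-0.6,"ty":13.1,"tz":0.4,"ax":0,"ay":0,"az":0,"jaw":1}]'
python3 -c "
from g import *
tool(); c=crank(2); s=capture('scene'); save(s,'f1')
A=c['color'][150:270,200:350];B=s['color'][150:230,340:440]
cv2.imwrite('pics/f3.png',np.hstack([cv2.resize(A,(400,320)),cv2.resize(B,(400,320))])[:,:,::-1])"
```

```text
time_s: 36.0
eef_pos: [573.1, 162.5, 186.0]
ee_rot: [0.001, 0.743, 0.669, 0.002]
force: [4.8, 2.5, 5.0]
grip_width: 0.152
grip_force: 39.4
time_s: 36.62
eef_pos: [567.1, 222.7, 183.8]
ee_rot: [0.002, 0.743, 0.67, 0.001]
force: [7.6, -6.2, 5.0]
grip_width: 0.157
grip_force: 39.6
time_s: 37.25
eef_pos: [622.7, 245.3, 181.8]
ee_rot: [0.001, 0.743, 0.67, 0.0]
force: [-1.7, -3.0, 8.4]
grip_width: 0.15
grip_force: 40.0
t 37.25 pos [622.7 245.3 181.8] toolx [ 0.103  0.995 -0.   ] tooly [ 0.995 -0.103  0.001] z [ 0.001 -0.    -1.   ] F [-1.7 -3.   8.4] w 0.14987791666413078 gf 39.96517539024353
TCP in mixer 8.4 159.3 heading 1.468
grip [-58.1 -12.6 494.5 357.5] tab n,u,v,z | hub z pct [ 1.400e+01 -1.000e-01 -1.100e+00  1.736e+02  1.723e+02  4.737e+02
  4.887e+02  4.909e+02] column top 135.5
```

View pics/f3.png

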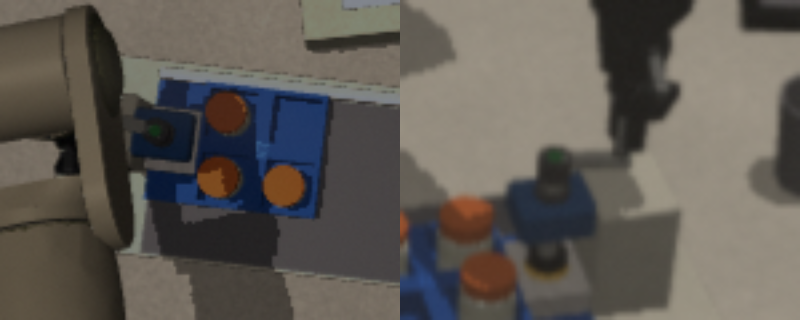

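```bash

python3 -m jog '[{"tx":-3.9,"ty":12.4,"tz":0.4,"ax":0,"ay":0,"az":0,"jaw":1},{"tx":-7,"ty":11,"tz":0.4,"ax":0,"ay":0,"az":0,"jaw":1},{"tx":-9.6,"ty":8.9,"tz":0.4,"ax":0,"ay":0,"az":0,"jaw":1},{"tx":-11.6,"ty":6,"tz":0.4,"ax":0,"ay":0,"az":0,"jaw":1},{"tx":-12.7,"ty":2.8,"tz":0.5,"ax":0,"ay":0,"az":0,"jaw":1}]'
python3 -m jog '[{"tx":-13.1,"ty":-0.6,"tz":0.4,"ax":0,"ay":0,"az":0,"jaw":1},{"tx":-12.4,"ty":-3.9,"tz":0.4,"ax":0,"ay":0,"az":0,"jaw":1},{"tx":-11,"ty":-7,"tz":0.4,"ax":0,"ay":0,"az":0,"jaw":1},{"tx":-8.9,"ty":-9.6,"tz":0.4,"ax":0,"ay":0,"az":0,"jaw":1}]'
python3 -m jog '[{"tx":-6,"ty":-11.6,"tz":0.4,"ax":0,"ay":0,"az":0,"jaw":1},{"tx":-2.8,"ty":-12.7,"tz":0.4,"ax":0,"ay":0,"az":0,"jaw":1},{"tx":0.6,"ty":-13.1,"tz":0.4,"ax":0,"ay":0,"az":0,"jaw":1},{"tx":3.9,"ty":-12.4,"tz":0.4,"ax":0,"ay":0,"az":0,"jaw":1},{"tx":7,"ty":-11,"tz":0.5,"ax":0,"ay":0,"az":0,"jaw":1}]'
cat > t.py <<'E'
from g import *
def tab(name,d=0,ang=0):
    tool()
    for cam in('top','scene'):
        c=capture(cam); P=cloud(c); d=P[...,:2]-M0; u=d@MX; v=d@MY-110; z=P[...,2]; rr=np.hypot(u,v)
        H,S,V=cv2.split(cv2.cvtColor(c['color'],cv2.COLOR_RGB2HSV)); g=(rr<14)&(H>40)&(H<85)&(S>80)&(z>140)&(z<215)
        r=(rr<14)&((H<10)|(H>170))&(S>100)&(z>140)&(z<215)
        print(cam,'green',g.sum(),np.percentile(z[g],[2,50,98]).round(1) if g.any() else '','red',r.sum(),'hub',np.percentile(z[(rr<12)&(z>140)&(z<215)],[2,25,50,75,98]).round(1) if ((rr<12)&(z>140)&(z<215)).any() else '')
    x,y=proj(c,np.append(mw(0,110),165)).astype(int); B=c['color'][y-30:y+30,x-40:x+40]; cv2.imwrite(f'pics/{name}.png',cv2.resize(B,(560,420),interpolation=cv2.INTER_CUBIC)[:,:,::-1])
import sys; tab(sys.argv[1])
E
python3 t.py h1
```

```text
time_s: 38.02
eef_pos: [660.2, 196.7, 180.0]
ee_rot: [0.002, 0.743, 0.67, 0.003]
force: [6.5, 1.6, 6.0]
grip_width: 0.15
grip_force: 39.8
time_s: 38.52
eef_pos: [633.8, 152.3, 178.2]
ee_rot: [0.002, 0.743, 0.669, 0.001]
force: [3.1, -2.3, 7.4]
grip_width: 0.151
grip_force: 39.9
time_s: 39.15
eef_pos: [573.0, 162.6, 176.0]
ee_rot: [0.001, 0.743, 0.669, 0.001]
force: [5.2, 2.3, 6.3]
grip_width: 0.153
grip_force: 39.8
t 39.15 pos [573.  162.6 176. ] toolx [0.104 0.995 0.001] tooly [ 0.995 -0.104  0.003] z [ 0.003  0.    -1.   ] F [5.2 2.3 6.3] w 0.15307530101489966 gf 39.78512763977051
TCP in mixer -32.5 71.9 heading 1.467
top green 0  red 0 hub 
scene green 5 [165.7 167.8 169. ] red 0 hub [140.9 156.5 165.1 168.1 170.7]
```

View pics/h1.png

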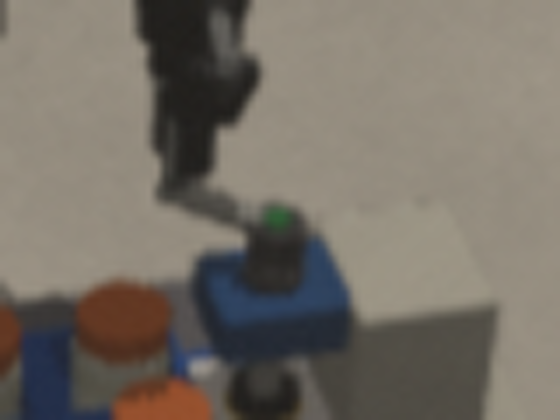

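```bash

python3 -m jog '[{"tx":9.6,"ty":-8.9,"tz":0.4,"ax":0,"ay":0,"az":0,"jaw":1},{"tx":11.6,"ty":-6,"tz":0.4,"ax":0,"ay":0,"az":0,"jaw":1},{"tx":12.7,"ty":-2.8,"tz":0.4,"ax":0,"ay":0,"az":0,"jaw":1},{"tx":13.1,"ty":0.6,"tz":0.4,"ax":0,"ay":0,"az":0,"jaw":1},{"tx":12.4,"ty":3.9,"tz":0.5,"ax":0,"ay":0,"az":0,"jaw":1}]'
python3 -m jog '[{"tx":11,"ty":7,"tz":0.4,"ax":0,"ay":0,"az":0,"jaw":1},{"tx":0,"ty":0,"tz":0,"ax":0,"ay":0,"az":0,"jaw":1}]'
python3 t.py h2
```

```text
time_s: 39.88
eef_pos: [567.1, 222.6, 173.9]
ee_rot: [0.002, 0.743, 0.67, 0.001]
force: [7.1, -7.1, 5.8]
grip_width: 0.149
grip_force: 39.9
time_s: 40.12
eef_pos: [575.5, 232.8, 173.5]
ee_rot: [0.002, 0.743, 0.67, 0.001]
force: [5.2, -3.6, 7.4]
grip_width: 0.15
grip_force: 39.9
t 40.12 pos [575.5 232.8 173.5] toolx [ 0.103  0.995 -0.001] tooly [ 0.995 -0.103  0.005] z [ 0.005 -0.001 -1.   ] F [ 5.2 -3.6  7.4] w 0.15035265415491106 gf 39.937207102775574
TCP in mixer -37.3 142.0 heading 1.468
top green 18 [165.7 173.3 176.8] red 0 hub [160.7 163.6 165.  169.5 176.1]
scene green 10 [163.  171.7 175.7] red 0 hub [142.1 159.7 163.7 168.2 176.4]
```

View pics/h2.png

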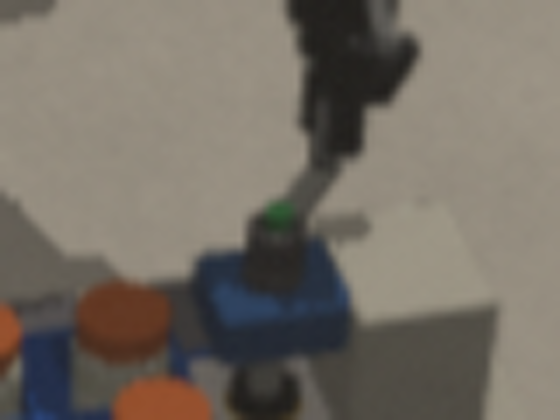

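```bash
python3 - <<'E'
from g import *
for cam in('top','top','top','scene','scene'):
    c=capture(cam)
    for zt in (171,):
        w=mw(0,110); x,y=proj(c,[w[0],w[1],zt]).round().astype(int)
    P=cloud(c); print(cam,x,y); print(P[y-4:y+5,x-4:x+5,2].round(0).astype(int) if cam=='scene' or 1 else '')
E
```

```text
top 258 199
[[135 135 165 166 161 162 163 164 144]
 [137 166 164 167 162 164 163 167 162]
 [167 164 174 174 172 174 164 160 163]
 [166 166 171 175 175 174 171 166 164]
 [164 162 169 174 175 177 170 164 162]
 [166 164 174 174 176 175 167 164 165]
 [162 162 161 164 168 165 163 160 169]
 [166 164 164 163 165 162 166 161 162]
 [166 167 161 163 166 162 160 159 154]]
top 258 199
[[132 137 162 166 163 163 166 162 141]
 [134 163 161 164 164 163 163 164 163]
 [164 161 176 172 172 174 163 164 162]
 [168 166 175 173 176 174 171 163 167]
 [167 164 173 173 173 173 169 162 164]
 [163 165 170 175 177 174 162 167 166]
 [164 166 164 161 169 165 164 164 167]
 [165 165 165 163 164 165 163 165 155]
 [165 165 165 164 163 166 165 163 151]]
top 258 199
[[                 136                  135                  165
                   164                  165                  165
                   164                  164                  143]
 [                 135                  162                  162
                   161                  165                  162
                   164            
[... 1496 characters left out ...]

 [  0   0   0   6 162 162 165 162 163]
 [ -2   6 173 175 175 161 161 158 162]
 [  0 166 176 175 172 174 164 165 158]
 [158 162 174 173 173 171 166 160   1]
 [162 160 164 170 167 169 164 161  -3]
 [166 167 168 167 164 166 166 166 133]
 [166 165 165 163 161 168 161 164 125]]
scene 379 188
[[  3  -2   4  -6   1   0 163 160 166]
 [  2  -2  -5  -4  -5 162 165 162 164]
 [ -1   0   2  -1 164 162 163 159 166]
 [ -3   3 174 169 175 162 166 162 165]
 [ -1 164 175 176 173 170 163 162 158]
 [165 166 174 175 170 170 164 164   1]
 [164 164 170 170 168 165 166 163   1]
 [161 160 166 168 165 163 164 162 129]
 [163 162 166 166 166 160 165 157 125]]<stdin>:6: RuntimeWarning: invalid value encountered in cast
```

```bash

python3 -m jog '[{"tx":8.9,"ty":9.6,"tz":0.4,"ax":0,"ay":0,"az":0,"jaw":1},{"tx":6,"ty":11.6,"tz":0.4,"ax":0,"ay":0,"az":0,"jaw":1},{"tx":0,"ty":0,"tz":0,"ax":0,"ay":0,"az":0,"jaw":1}]'
cat > tb.py <<'E'
from g import *
def tabz():
    T=[];Hb=[]
    for cam in('top','top','top'):
        c=capture(cam); P=cloud(c); z=P[...,2]; w=mw(0,110); x,y=proj(c,[w[0],w[1],171]).round().astype(int)
        q=z[y-6:y+7,x-6:x+7]; q=q[(q>150)&(q<200)]
        H,S,V=cv2.split(cv2.cvtColor(c['color'],cv2.COLOR_RGB2HSV)); hi=q[q>np.percentile(q,98)-6]
        T.append(np.median(hi)); lo=q[(q<T[-1]-6)&(q>155)]; Hb.append([np.median(lo),len(hi),len(lo)])
    print('tab top',np.mean(T).round(1),'hub',np.mean(Hb,0).round(1),'diff',(np.mean(T)-np.mean(Hb,0)[0]).round(1))
if __name__=='__main__': tool(); tabz()
E
python3 tb.py; python3 t.py h3
```

```text
time_s: 40.85
eef_pos: [597.7, 245.2, 172.7]
ee_rot: [0.002, 0.743, 0.669, 0.001]
force: [1.2, -3.6, 8.1]
grip_width: 0.149
grip_force: 40.3
t 40.85 pos [597.7 245.2 172.7] toolx [ 0.104  0.995 -0.001] tooly [ 0.995 -0.104  0.003] z [ 0.003 -0.001 -1.   ] F [ 1.2 -3.6  8.1] w 0.1489184163149331 gf 40.25930106639862
TCP in mixer -16.4 156.6 heading 1.467
tab top 175.4 hub [162.9  16.3  75.3] diff 12.4
t 41.0 pos [597.3 245.1 172.7] toolx [ 0.104  0.995 -0.001] tooly [ 0.995 -0.104  0.003] z [ 0.003 -0.001 -1.   ] F [ 2.  -5.   7.4] w 0.15375257579140236 gf 40.24582028388977
TCP in mixer -16.9 156.5 heading 1.467
top green 16 [170.9 174.9 177.5] red 0 hub [159.6 162.  163.9 170.  177.1]
scene green 7 [162.4 172.5 176.9] red 0 hub [142.4 158.1 162.1 168.7 178.4]
```

View pics/h3.png

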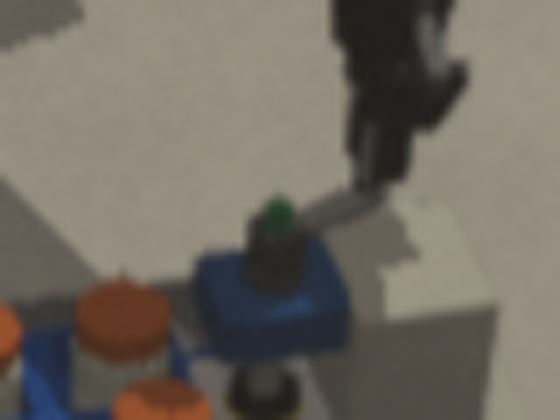

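```bash

python3 -m jog '[{"tx":0,"ty":0,"tz":0,"ax":0,"ay":0,"az":0,"jaw":0.3},{"tx":0,"ty":0,"tz":0,"ax":0,"ay":0,"az":0,"jaw":0},{"tx":0,"ty":0,"tz":0,"ax":0,"ay":0,"az":0,"jaw":0}]'
python3 -m jog '[{"tx":0,"ty":0,"tz":-40,"ax":0,"ay":0,"az":0,"jaw":0},{"tx":0,"ty":0,"tz":-50,"ax":0,"ay":0,"az":0,"jaw":0},{"tx":0,"ty":0,"tz":-20,"ax":0,"ay":0,"az":0,"jaw":1},{"tx":0,"ty":0,"tz":0,"ax":0,"ay":0,"az":0,"jaw":1}]' 40
python3 - <<'E'
from tb import *
tool(); tabz()
s=capture('scene')
for cam in('top','scene'):
    c=capture(cam); P=cloud(c); z=P[...,2]; d=P[...,:2]-M0; u=d@MX+100; v=d@MY-185
    H,S,V=cv2.split(cv2.cvtColor(c['color'],cv2.COLOR_RGB2HSV)); k=(H>18)&(H<34)&(S>120)&(V>80)&(np.hypot(u,v)<30)&(z>40)
    if k.any():
        ys,xs=np.nonzero(k); print(cam,k.sum(),'yellow mixer off',u[k].mean().round(1),v[k].mean().round(1),'z',np.percentile(z[k],[10,50,90]).round(1),'world',atz(c,[xs.mean(),ys.mean()],np.median(z[k])).round(1))
E
```

```text
time_s: 41.48
eef_pos: [596.1, 245.8, 170.9]
ee_rot: [-0.0, 0.743, 0.67, -0.0]
force: [-0.1, 0.0, -0.5]
grip_width: 0.499
grip_force: 0.0
time_s: 41.98
eef_pos: [596.6, 245.8, 282.4]
ee_rot: [0.001, 0.743, 0.67, 0.001]
force: [-0.1, 0.7, -1.7]
grip_width: 0.08
grip_force: 0.0
t 41.98 pos [596.6 245.8 282.4] toolx [0.103 0.995 0.001] tooly [ 0.995 -0.103  0.002] z [ 0.002  0.001 -1.   ] F [-0.1  0.7 -1.7] w 0.07989862674834103 gf 0.0
TCP in mixer -17.6 157.1 heading 1.467
tab top 174.8 hub [163.   16.7  74.3] diff 11.8
```

```bash

python3 -m jog '[{"tx":14,"ty":-41.2,"tz":0,"ax":0,"ay":0,"az":0,"jaw":1},{"tx":14,"ty":-41.2,"tz":0,"ax":0,"ay":0,"az":0,"jaw":1},{"tx":0,"ty":0,"tz":0,"ax":0,"ay":0,"az":0,"jaw":1},{"tx":0,"ty":0,"tz":0,"ax":0,"ay":0,"az":0,"jaw":1}]'
python3 -c "
from tb import *
tool();tabz()"
python3 -m jog '[{"tx":0,"ty":0,"tz":50,"ax":0,"ay":0,"az":0,"jaw":1},{"tx":0,"ty":0,"tz":50,"ax":0,"ay":0,"az":0,"jaw":1},{"tx":0,"ty":0,"tz":50,"ax":0,"ay":0,"az":0,"jaw":1},{"tx":0,"ty":0,"tz":50,"ax":0,"ay":0,"az":0,"jaw":1},{"tx":0,"ty":0,"tz":12,"ax":0,"ay":0,"az":0,"jaw":1}]'
python3 -m jog '[{"tx":0,"ty":0,"tz":3,"ax":0,"ay":0,"az":0,"jaw":1},{"tx":0,"ty":0,"tz":3,"ax":0,"ay":0,"az":0,"jaw":1}]'
python3 -m jog '[{"tx":0,"ty":0,"tz":3,"ax":0,"ay":0,"az":0,"jaw":1},{"tx":0,"ty":0,"tz":2,"ax":0,"ay":0,"az":0,"jaw":1},{"tx":0,"ty":0,"tz":0,"ax":0,"ay":0,"az":0,"jaw":1}]'
```

```text
time_s: 42.78
eef_pos: [517.6, 281.8, 281.1]
ee_rot: [0.0, 0.743, 0.67, -0.0]
force: [0.1, -0.4, 0.4]
grip_width: -0.003
grip_force: 0.0
t 42.77 pos [517.6 281.8 281.1] toolx [ 0.103  0.995 -0.   ] tooly [ 0.995 -0.103 -0.   ] z [-0. -0. -1.] F [ 0.1 -0.4  0.4] w -0.0029466617682423176 gf 0.0
TCP in mixer -99.8 184.8 heading 1.467
tab top 174.5 hub [163.   16.   74.3] diff 11.5
time_s: 43.55
eef_pos: [516.3, 281.1, 66.4]
ee_rot: [-0.001, 0.743, 0.669, -0.002]
force: [0.4, -0.3, 0.5]
grip_width: 0.002
grip_force: 0.0
time_s: 43.8
eef_pos: [518.5, 282.2, 65.1]
ee_rot: [0.001, 0.743, 0.67, 0.002]
force: [0.4, 0.4, 0.4]
grip_width: 0.0
grip_force: 0.0
time_s: 44.18
eef_pos: [518.2, 282.2, 59.2]
ee_rot: [0.001, 0.743, 0.67, 0.001]
force: [4.1, 1.1, 4.8]
grip_width: -0.004
grip_force: 2.1
```

```bash

python3 -m jog '[{"tx":0,"ty":0,"tz":1.5,"ax":0,"ay":0,"az":0,"jaw":1},{"tx":0,"ty":0,"tz":0,"ax":0,"ay":0,"az":0,"jaw":1}]'
python3 -m jog '[{"tx":0,"ty":0,"tz":1.5,"ax":0,"ay":0,"az":0,"jaw":1},{"tx":0,"ty":0,"tz":0,"ax":0,"ay":0,"az":0,"jaw":1}]'
python3 -m jog '[{"tx":0,"ty":0,"tz":1.5,"ax":0,"ay":0,"az":0,"jaw":1},{"tx":0,"ty":0,"tz":0,"ax":0,"ay":0,"az":0,"jaw":1}]'
```

```text
time_s: 44.42
eef_pos: [518.2, 282.2, 58.0]
ee_rot: [0.001, 0.743, 0.67, 0.001]
force: [3.6, 0.9, 8.9]
grip_width: -0.003
grip_force: 4.9
time_s: 44.68
eef_pos: [518.3, 282.3, 57.8]
ee_rot: [0.001, 0.743, 0.67, 0.001]
force: [-2.0, -1.6, 20.9]
grip_width: 0.0
grip_force: 10.4
time_s: 44.92
eef_pos: [518.4, 282.3, 57.6]
ee_rot: [0.001, 0.743, 0.67, 0.002]
force: [-6.4, -3.3, 31.5]
grip_width: -0.001
grip_force: 15.9
```

```bash

python3 -m jog '[{"tx":0,"ty":0,"tz":-1.2,"ax":0,"ay":0,"az":0,"jaw":1},{"tx":0,"ty":0,"tz":0,"ax":0,"ay":0,"az":0,"jaw":1},{"tx":0,"ty":0,"tz":0,"ax":0,"ay":0,"az":0,"jaw":1},{"tx":0,"ty":0,"tz":0,"ax":0,"ay":0,"az":0,"jaw":1},{"tx":0,"ty":0,"tz":0,"ax":0,"ay":0,"az":0,"jaw":1}]'
for i in 1 2 3 4 5 6; do python3 -m jog '[{"tx":0,"ty":0,"tz":0,"ax":0,"ay":0,"az":0,"jaw":1},{"tx":0,"ty":0,"tz":0,"ax":0,"ay":0,"az":0,"jaw":1},{"tx":0,"ty":0,"tz":0,"ax":0,"ay":0,"az":0,"jaw":1},{"tx":0,"ty":0,"tz":0,"ax":0,"ay":0,"az":0,"jaw":1},{"tx":0,"ty":0,"tz":0,"ax":0,"ay":0,"az":0,"jaw":1}]' | egrep 'time|pos|^force'; done
python3 -c "
from tb import *
tabz()"
```

```text
time_s: 45.55
eef_pos: [518.3, 282.3, 57.8]
ee_rot: [0.001, 0.743, 0.67, 0.002]
force: [-3.8, -2.2, 22.1]
grip_width: -0.002
grip_force: 11.4
time_s: 46.18
eef_pos: [518.3, 282.3, 57.7]
force: [-3.3, -1.9, 23.2]
time_s: 46.8
eef_pos: [518.3, 282.3, 57.7]
force: [-2.5, -2.4, 23.1]
time_s: 47.42
eef_pos: [518.3, 282.3, 57.7]
force: [-1.9, -2.4, 22.8]
time_s: 48.05
eef_pos: [518.3, 282.3, 57.7]
force: [-3.0, -2.1, 23.3]
time_s: 48.68
eef_pos: [518.3, 282.3, 57.8]
force: [-2.5, -1.6, 22.5]
time_s: 49.3
eef_pos: [518.3, 282.3, 57.8]
force: [-2.1, -1.8, 21.7]
tab top 175.5 hub [162.9  16.   75.7] diff 12.6
```

```bash

python3 -m jog '[{"tx":0,"ty":0,"tz":-10,"ax":0,"ay":0,"az":0,"jaw":1},{"tx":0,"ty":0,"tz":-50,"ax":0,"ay":0,"az":0,"jaw":1},{"tx":0,"ty":0,"tz":-50,"ax":0,"ay":0,"az":0,"jaw":1},{"tx":0,"ty":0,"tz":-50,"ax":0,"ay":0,"az":0,"jaw":1},{"tx":0,"ty":0,"tz":-50,"ax":0,"ay":0,"az":0,"jaw":0}]'
python3 -m jog '[{"tx":0,"ty":0,"tz":-15,"ax":0,"ay":0,"az":0,"jaw":0},{"tx":-14,"ty":41.2,"tz":0,"ax":0,"ay":0,"az":0,"jaw":0},{"tx":-14,"ty":41.2,"tz":0,"ax":0,"ay":0,"az":0,"jaw":0},{"tx":0,"ty":0,"tz":0,"ax":0,"ay":0,"az":0,"jaw":0},{"tx":0,"ty":0,"tz":0,"ax":0,"ay":0,"az":0,"jaw":0}]'
python3 -c "
from tb import *
tool();tabz()
c=capture('scene')
P=cloud(c); d=P[...,:2]-M0; u=d@MX; v=d@MY-110; z=P[...,2]; rr=np.hypot(u,v)
k=(rr<62)&(rr>38)&(z>165)&(z<212); print('scene grip',k.sum(),np.percentile(z[k],[5,50,95]).round(1),u[k].mean().round(1),v[k].mean().round(1))"
```

```text
time_s: 50.08
eef_pos: [516.3, 281.7, 265.9]
ee_rot: [-0.001, 0.743, 0.67, -0.001]
force: [-0.2, 0.4, 0.7]
grip_width: 0.203
grip_force: 0.0
time_s: 50.7
eef_pos: [595.6, 245.8, 278.7]
ee_rot: [-0.001, 0.743, 0.67, -0.001]
force: [0.3, 0.4, 0.2]
grip_width: 0.498
grip_force: 0.0
t 50.7 pos [595.6 245.8 278.7] toolx [ 0.103  0.995 -0.001] tooly [ 0.995 -0.103 -0.003] z [-0.003 -0.    -1.   ] F [0.3 0.4 0.2] w 0.4976612998766834 gf 0.0
TCP in mixer -18.6 157.1 heading 1.468
tab top 175.0 hub [163.   15.3  75.3] diff 12.0
scene grip 55 [169.1 193.3 209.5] -13.8 41.2
```

```bash

python3 -m jog '[{"tx":0,"ty":1.5,"tz":50,"ax":0,"ay":0,"az":0,"jaw":0},{"tx":0,"ty":0,"tz":40,"ax":0,"ay":0,"az":0,"jaw":0},{"tx":0,"ty":0,"tz":17.5,"ax":0,"ay":0,"az":0,"jaw":0},{"tx":0,"ty":0,"tz":0,"ax":0,"ay":0,"az":0,"jaw":0}]'
python3 -m jog '[{"tx":0,"ty":0,"tz":0,"ax":0,"ay":0,"az":0,"jaw":1},{"tx":0,"ty":0,"tz":0,"ax":0,"ay":0,"az":0,"jaw":1},{"tx":0,"ty":0,"tz":0,"ax":0,"ay":0,"az":0,"jaw":1},{"tx":0,"ty":0,"tz":0,"ax":0,"ay":0,"az":0,"jaw":1},{"tx":0,"ty":0,"tz":0,"ax":0,"ay":0,"az":0,"jaw":1}]' 40
python3 -m jog '[{"tx":-6,"ty":-11.6,"tz":-0.4,"ax":0,"ay":0,"az":0,"jaw":1},{"tx":-8.9,"ty":-9.6,"tz":-0.4,"ax":0,"ay":0,"az":0,"jaw":1},{"tx":-11,"ty":-7,"tz":-0.4,"ax":0,"ay":0,"az":0,"jaw":1}]'
python3 -c "
from tb import *
tool();tabz()"
```

```text
time_s: 51.4
eef_pos: [597.6, 245.6, 172.5]
ee_rot: [-0.0, 0.743, 0.67, -0.0]
force: [-0.4, 0.3, 0.2]
grip_width: 0.498
grip_force: 0.0
time_s: 52.02
eef_pos: [598.3, 245.7, 174.2]
ee_rot: [0.001, 0.743, 0.67, 0.001]
force: [-1.0, 1.4, 7.4]
grip_width: 0.154
grip_force: 39.0
time_s: 52.4
eef_pos: [567.5, 222.9, 175.5]
ee_rot: [0.001, 0.743, 0.67, 0.002]
force: [2.1, -0.0, 5.1]
grip_width: 0.149
grip_force: 39.1
t 52.4 pos [567.5 222.9 175.5] toolx [0.103 0.995 0.002] tooly [ 0.995 -0.103  0.003] z [ 0.003  0.001 -1.   ] F [ 2.1 -0.   5.1] w 0.14878392098007287 gf 39.135775566101074
TCP in mixer -44.3 131.4 heading 1.468
tab top 172.8 hub [163.5  17.7  44. ] diff 9.3
```

Tab falling as expected; continue backwards (24 more rows).

```bash

python3 -m jog '[{"tx":-12.4,"ty":-3.9,"tz":-0.4,"ax":0,"ay":0,"az":0,"jaw":1},{"tx":-13.1,"ty":-0.6,"tz":-0.4,"ax":0,"ay":0,"az":0,"jaw":1},{"tx":-12.7,"ty":2.8,"tz":-0.4,"ax":0,"ay":0,"az":0,"jaw":1},{"tx":-11.6,"ty":6,"tz":-0.4,"ax":0,"ay":0,"az":0,"jaw":1},{"tx":-9.6,"ty":8.9,"tz":-0.5,"ax":0,"ay":0,"az":0,"jaw":1}]' | egrep 'pos|force|width'
python3 -m jog '[{"tx":-7,"ty":11,"tz":-0.4,"ax":0,"ay":0,"az":0,"jaw":1},{"tx":-3.9,"ty":12.4,"tz":-0.4,"ax":0,"ay":0,"az":0,"jaw":1},{"tx":-0.6,"ty":13.1,"tz":-0.4,"ax":0,"ay":0,"az":0,"jaw":1},{"tx":2.8,"ty":12.7,"tz":-0.4,"ax":0,"ay":0,"az":0,"jaw":1},{"tx":6,"ty":11.6,"tz":-0.5,"ax":0,"ay":0,"az":0,"jaw":1}]' | egrep 'pos|force|width'
python3 -m jog '[{"tx":8.9,"ty":9.6,"tz":-0.4,"ax":0,"ay":0,"az":0,"jaw":1},{"tx":11,"ty":7,"tz":-0.4,"ax":0,"ay":0,"az":0,"jaw":1},{"tx":12.4,"ty":3.9,"tz":-0.4,"ax":0,"ay":0,"az":0,"jaw":1},{"tx":13.1,"ty":0.6,"tz":-0.4,"ax":0,"ay":0,"az":0,"jaw":1},{"tx":12.7,"ty":-2.8,"tz":-0.5,"ax":0,"ay":0,"az":0,"jaw":1}]' | egrep 'pos|force|width'
python3 -c "
from tb import *
tool()"
```

```text
eef_pos: [574.7, 162.0, 177.6]
force: [1.3, 2.8, 5.3]
grip_width: 0.151
grip_force: 39.4
eef_pos: [635.0, 153.2, 179.5]
force: [-2.6, 2.3, 6.2]
grip_width: 0.152
grip_force: 39.3
eef_pos: [659.4, 209.0, 181.6]
force: [-1.1, -1.7, 6.5]
grip_width: 0.155
grip_force: 39.2
t 54.42 pos [659.4 209.  181.6] toolx [ 0.104  0.995 -0.   ] tooly [ 0.995 -0.104  0.003] z [ 0.003 -0.    -1.   ] F [-1.1 -1.7  6.5] w 0.15499639567198692 gf 39.233819246292114
TCP in mixer 48.6 127.0 heading 1.467
```

```bash

python3 -m jog '[{"tx":11.6,"ty":-6,"tz":-0.4,"ax":0,"ay":0,"az":0,"jaw":1},{"tx":9.6,"ty":-8.9,"tz":-0.4,"ax":0,"ay":0,"az":0,"jaw":1},{"tx":7,"ty":-11,"tz":-0.4,"ax":0,"ay":0,"az":0,"jaw":1},{"tx":3.9,"ty":-12.4,"tz":-0.4,"ax":0,"ay":0,"az":0,"jaw":1},{"tx":0.6,"ty":-13.1,"tz":-0.5,"ax":0,"ay":0,"az":0,"jaw":1}]' | egrep 'pos|force|width'
python3 -m jog '[{"tx":-2.8,"ty":-12.7,"tz":-0.4,"ax":0,"ay":0,"az":0,"jaw":1},{"tx":-6,"ty":-11.6,"tz":-0.4,"ax":0,"ay":0,"az":0,"jaw":1},{"tx":-8.9,"ty":-9.6,"tz":-0.4,"ax":0,"ay":0,"az":0,"jaw":1},{"tx":-11,"ty":-7,"tz":-0.4,"ax":0,"ay":0,"az":0,"jaw":1}]' | egrep 'pos|force|width'
python3 -m jog '[{"tx":0,"ty":0,"tz":0,"ax":0,"ay":0,"az":0,"jaw":0.3},{"tx":0,"ty":0,"tz":0,"ax":0,"ay":0,"az":0,"jaw":0},{"tx":0,"ty":0,"tz":0,"ax":0,"ay":0,"az":0,"jaw":0}]'
python3 -m jog '[{"tx":0,"ty":0,"tz":-50,"ax":0,"ay":0,"az":0,"jaw":0},{"tx":0,"ty":0,"tz":-50,"ax":0,"ay":0,"az":0,"jaw":0},{"tx":0,"ty":-60,"tz":0,"ax":0,"ay":0,"az":0,"jaw":0},{"tx":0,"ty":-60,"tz":0,"ax":0,"ay":0,"az":0,"jaw":0},{"tx":0,"ty":-40,"tz":0,"ax":0,"ay":0,"az":0,"jaw":0}]'
python3 -m jog '[{"tx":0,"ty":0,"tz":0,"ax":0,"ay":0,"az":0,"jaw":0},{"tx":0,"ty":0,"tz":0,"ax":0,"ay":0,"az":0,"jaw":0},{"tx":0,"ty":0,"tz":0,"ax":0,"ay":0,"az":0,"jaw":0}]'
python3 - <<'E'
from g import *
tool(); c=carr(-90,-70,75); crank(3); s=capture('scene')
A=c['color'][150:270,200:350];B=s['color'][150:270,300:450]
cv2.imwrite('pics/z1.png',np.hstack([cv2.resize(A,(400,320)),cv2.resize(B,(400,320))])[:,:,::-1])
E
```

```text
eef_pos: [611.2, 247.4, 183.7]
force: [1.5, -0.6, 4.2]
grip_width: 0.152
grip_force: 39.2
eef_pos: [567.4, 223.0, 185.3]
force: [3.7, -0.5, 4.3]
grip_width: 0.154
grip_force: 39.3
time_s: 55.92
eef_pos: [567.2, 222.8, 183.3]
ee_rot: [-0.0, 0.743, 0.67, -0.0]
force: [0.3, 0.0, -0.8]
grip_width: 0.5
grip_force: 0.0
time_s: 56.55
eef_pos: [405.8, 239.5, 283.8]
ee_rot: [-0.0, 0.743, 0.67, 0.0]
force: [1.0, 0.8, 0.3]
grip_width: 0.499
grip_force: 0.0
time_s: 56.92
eef_pos: [408.8, 239.0, 283.3]
ee_rot: [-0.0, 0.743, 0.669, -0.0]
force: [-0.3, 1.2, -0.3]
grip_width: 0.495
grip_force: 0.0
t 56.92 pos [408.8 239.  283.3] toolx [ 0.104  0.995 -0.   ] tooly [ 0.995 -0.104 -0.001] z [-0.001 -0.    -1.   ] F [-0.3  1.2 -0.3] w 0.4952335289191658 gf 0.0
TCP in mixer -203.7 131.1 heading 1.467
((0.02256011962890625, 11.311172485351562), (134.3325653076172, 127.07713317871094), 0.0424056276679039) [[-67.19999694824219, 74.80000305175781], [-67.0999984741211, -52.29999923706055], [67.19999694824219, -52.20000076293945], [67.0999984741211, 74.9000015258789]]
jar px [284.4 191.1] n 150 z 96.5 xy [637.6 135.5] cloud [638. 135.  96.]
jar px [308.6 217.2] n 63 z 96.9 xy [565.4  66.2] cloud [566.  65.  97.]
grip [-46.   19.  221.3  23. ] tab n,u,v,z | hub z pct [ 14.7   0.7  -1.  175.  145.4 173.8 177.  178.5] column top 136.0
```

View pics/z1.png

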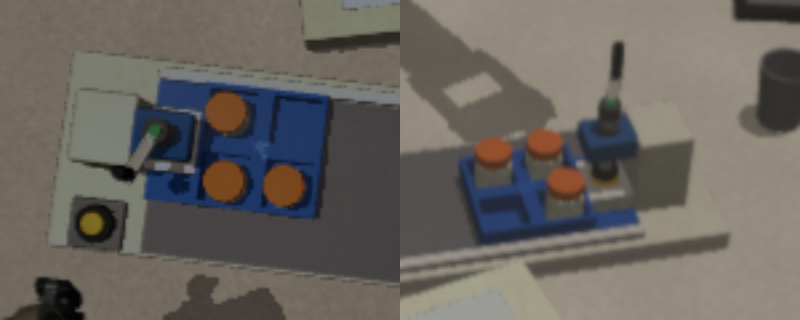

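The picture shows three capped jars upright in the homed carrier, the tab flush at (153,130), and the gripper clear of everything. The crank is at about 6.6 rad.

```bash
python3 -c "
from rig import finish_job
print(finish_job())"
```

```text
the job is handed in; nothing more can be done
None
```

I handed the job in after about 57 s of robot time; the hand-in call returned no verdict. The three orange-capped jars present are upright in the carrier and the carrier is home. The jog button was held about 4.5 s with the tab out roughly 10–12 mm by depth reading, and the crank is wound back to about 6.6 rad with the tab down.

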